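# Change over the pastry-carton folder

## Task

Change the carton folder over to its next batch: first take the finished carton out of the folder's catch tray and set it right side up on the floor of the tote beside the one already packed, then fit the long forming plate over the two dowel pins of the folder's sloping bed, fully home and flush on the bed, and let go of it. The pin bar is clamped a little off centre each time, so look or feel for the pins. Leave the short forming plate, the packed carton, the bowl and the jar where they are.

Things in the scene. Friction and masses are not known exactly. Their poses are not given: they have to be found in the camera images.
- bed: Sloping aluminium bed of the carton folder, 150 mm along the slope by 210 mm across, fixed, tilted 0.45 rad (26 degrees). Origin: centre of its upper face, 85 mm above the bench. x points up the slope (away from the robot), y across, z is the face's outward normal (leaning to the robot). The drive housing, 110 mm high, begins 80 mm behind the origin, measured level.
- pin_slot (a point): Middle of the slot in the bed's face (= bed origin and axes). Two steel dowel pins stand along z at x = 0, 120 mm apart in y: 12 mm diameter, 22 mm tall, the last 3 mm tapering to 8 mm. Their bar is firmly clamped with its middle anywhere from y = -5 to +5 mm of this point; that offset is unmeasured and new each time: look or feel for it.
- folder: White carton folder, a fixed bench-top machine carrying the bed. Origin on the bench under the middle of the bed; x points away from the robot, z up. In front is its open catch tray: 140 mm (x) by 200 mm (y), middle at x = -152 mm, walls 4 mm thick and 22 mm high, floor 4 mm above the bench.
- plate: Long forming plate, white plastic, 80 (x) by 170 (y) by 10 mm thick, about 0.35 kg, flat on the bench right of the folder. Origin: centre of its underside, z up. Two 13.5 mm through holes at x = 0, y = -60 and +60 mm. Handle: upright fin in the middle, 60 mm along x, 14 mm thick in y, top 55 mm above the underside. Ribs at x = -35 and +35 mm, tops at 17 mm. Fits either way round.
- carton: Finished, closed cardboard carton 100 mm (x) by 58 mm (y) by 60 mm high, about 0.25 kg, standing in the folder's catch tray. Origin: centre of its underside, z up.
- tote: Open grey plastic tote, fixed on the bench at the left, 260 mm (x) by 180 mm (y) by 75 mm high outside, walls and floor 5 mm thick. Origin: centre of its underside. The half towards +x is free.
- packed: Carton like the finished one, already standing in the tote at its -x end with its long side along the tote's y (its middle at about x = -85 mm of the tote). Origin: centre of its underside. Leave it there.
- short_plate: Another white forming plate that does not fit, 80 by 120 mm, with its two holes only 72 mm apart and the same fin handle, lying near the long one. Origin: centre of its underside. Leave it.
- bowl: Steel bowl, 130 mm across, 60 mm high. Origin: centre of its foot. Leave it.
- jar: Glass jar with steel cap, 80 mm across, 110 mm high. Origin: centre of its underside. Leave it.
Mind the look-alikes: they are no part of the job. What is shaped like the plate but yellow is not meant. What is shaped like the carton but purple is not meant.

How it is judged:
By the outcome, as a careful person would: the job done as asked, in the order asked, and still so for the second after the job is handed in, with the robot touching nothing.
It also fails if it takes over 67 s, if anything falls off the work surface, if the arm or the gripper's body presses on something with over 40 N, if the wrist force passes 120 N, or if a joint passes its speed limit or range.

## Robot

A 7-joint arm with a two-finger parallel gripper is mounted at the origin on the work surface. World frame = base frame: x ahead of the robot, y to its left, z up, the work surface at z = 0. Lengths are in m, angles in rad, forces in N, time in s.
With the tool pointing down it reaches from about 0.35 to 0.9 m from the base axis. Payload 8.1 kg.
Tool frame: the origin (TCP) lies between the finger pads; the fingertips stand 8 mm ahead of it and the grasp point (between the pads) lies 11 mm behind it (arm.tcp_to_tips is the distance from the TCP to the fingertips, in m); z points along the fingers, x is the direction in which the jaws open and shut, and the axes are right-handed (so a half turn about z gives the same grasp; the last joint's range is limited). The gripper opens to 92 mm and grips with 3 to 60 N. Pads are 19 mm wide; open, the fingers measure 130 mm over their backs; the gripper's body (75 mm by 190 mm) begins 47 mm behind the grasp point.
Start: joints at [-1.267, 0.434, 0.025, 1.573, -0.012, 1.134, -0.075], TCP at [0.247, 0.574, 0.235] pointing down, gripper open.
Joint ranges: [-2.62, 2.62], [-0.44, 2.09], [-1.27, 1.32], [0.08, 2.57], [-1.32, 4.46], [0.12, 2], [-2.74, 2.74]. Speed limits (rad/s): [2.22, 2.22, 3.01, 3.01, 3.14, 3.14, 3.14].

## Interface

Orientations are given as a rotation vector (axis times angle).
In Python, from cell import arm, eyes gives the robot as it stands.
- The arm moves only by the tool play_rows, never from a script. Its argument "rows" is a list of rows, each a list of 3 entries, a list of its own where there are three numbers: the shift along the tool's x, y, z each as a share of 50 cm, from -1 to 1, then the turn, a rotation vector about the tool's x, y, z each as a share of 60 degrees, from -1 to 1, then the opening, from -1 (shut) to 1 (fully open), so that 0 is half open. In form: [[[dx, dy, dz], [ax, ay, az], grip], ...]. A call has 1 to 10 rows; each row is the pose to reach, as a shift and turn from the pose commanded when the call began, along the tool's axes at that moment; what a row does not reach only later rows make up. A row lasts 1/10 s, in which the tool goes at most 50 mm and 8.59 degrees, less where a joint would pass 70% of its speed; a pose out of reach is approached as far as the arm can. A call with a number of a shift or a turn outside -1 to 1 is refused whole. A call with a gripper value outside its range is refused whole. The fingers move at their own pace and stop on an object; "newtons" is the grip in N (left out, the last holds). Time passes only in rows, so rows that repeat a pose let the fingers close. It gives the time, the measured TCP pose, the force and the opening at its end, in the units of the state.
- arm.observe(): the state, without advancing time (a new reading comes with each control period).
- eyes.get_image(name): name is "scene" or "top" or "wrist"; returns (picture, depth): 400x640x3 uint8, red, green, blue; 400x640 float32, m along the optical axis (not along the pixel's ray), 0 where there is no reading.
- eyes.get_calibration(name): a dict with "intrinsics" (3x3 intrinsics, pixels), "k1" (the pictures are not rectified: a ray, as slopes to the right and down, at radius r is drawn at 1 + k1 r^2 times it, then the intrinsics apply), "R" (3x3) and "t" (3): a world point X has camera coordinates R X + t. Camera axes: x right, y down, z forward; pixel columns grow to the right and rows downward; lengths in m; the calibration is good to about 2 mm. A picture is of the moment at which its call begins: read the wrist's pose just before it. get_calibration takes no time and is no camera call; for the wrist camera it gives the pose at the moment of the call.
- arm.sign_off(): hands the job in, once; it reports no verdict.
The state is a dict: "clock": time; "joints": joint angles; "dq": joint speeds; "joint_efforts": joint torques, N m; "position": TCP position; "ee_rot": TCP orientation; "force": force on the tool from outside, world axes, zero at the start; "ft_torque": the same for the moment, N m; "width": opening from 0.0 (shut) to 1.0 (fully open).
Only numpy, scipy, OpenCV 4.12 (cv2) and the standard library are available. Lean on these libraries where they do the work, as an engineer would, in place of code of your own. Each camera call takes 0.05 s, during which the arm holds its last target.

## Working session

There is one attempt and no reset: what is moved stays moved. The work goes in short steps, Python scripts to look and compute and a tool call to move; the robot and the scene stay as the last step left them, time stands still between calls to the robot, and variables do not carry over. Pictures are saved under pics/ and viewed, and the job is handed in when it is done.

Besides the shell and the picture viewer there is one more tool, called after ">>>" in YAML: its name, and indented under it one key for each argument. play_rows: Moves the arm, as the interface text tells. Its arguments: {"type":"object","properties":{"rows":{"type":"array","items":{"type":"array"}},"newtons":{"type":"number"}},"required":["rows"]}

```bash
ls; mkdir -p pics
cat > h.py <<'E'
import numpy as np, cv2
from scipy.spatial.transform import Rotation as Ro
from cell import arm, eyes
def grab(name,fn=None):
    cal=eyes.get_calibration(name); im,d=eyes.get_image(name)
    if fn: cv2.imwrite('pics/'+fn+'.png',im[:,:,::-1])
    np.savez('pics/'+(fn or name)+'.npz',im=im,d=d,**{k:np.array(v) for k,v in cal.items()})
    return im,d,cal
def load(fn):
    z=np.load('pics/'+fn+'.npz'); return z['im'],z['d'],{k:z[k] for k in('intrinsics','k1','R','t')}
def slopes(cal,uv):
    uv=np.atleast_2d(np.asarray(uv,float)).reshape(-1,1,2)
    return cv2.undistortPoints(uv,np.array(cal['intrinsics'],float),np.array([float(cal['k1']),0,0,0]))[:,0]
def ray(cal,uv):
    s=slopes(cal,uv); R=np.array(cal['R']);t=np.array(cal['t'])
    return -R.T@t, np.c_[s,np.ones(len(s))]@R
def onplane(cal,uv,p0,n=(0,0,1)):
    o,D=ray(cal,uv); n=np.array(n,float)
    return o+D*(((np.array(p0)-o)@n)/(D@n))[:,None]
def onz(cal,uv,z): return onplane(cal,uv,[0,0,z])
def cloud(im,d,cal):
    v,u=np.mgrid[0:400,0:640]; o,D=ray(cal,np.c_[u.ravel(),v.ravel()])
    P=(o+D*d.ravel()[:,None]).reshape(400,640,3); P[d==0]=np.nan; return P
def proj(cal,X):
    rv=cv2.Rodrigues(np.array(cal['R'],float))[0]
    return cv2.projectPoints(np.atleast_2d(np.array(X,float)),rv,np.array(cal['t'],float),np.array(cal['intrinsics'],float),np.array([float(cal['k1']),0,0,0]))[0][:,0]
def st():
    s=arm.observe(); print({k:np.round(v,3).tolist() for k,v in s.items() if k in('clock','joints','position','ee_rot','force','width')}); return s
def rel(target_p,target_R,s=None):
    "shares for a row"
    s=s or arm.observe(); R=Ro.from_rotvec(s['ee_rot'])
    dp=R.inv().apply(np.array(target_p)-s['position']); dr=(R.inv()*target_R).as_rotvec()
    print('shift',np.round(dp/.5,4),'turn',np.round(dr/np.radians(60),4), 'deg',np.round(np.degrees(dr),2))
E
python3 - <<'E'
from h import *
st()
for n in('scene','top','wrist'):
    im,d,c=grab(n,n+'0'); print(n,np.round(-np.array(c['R']).T@np.array(c['t']),3),np.round(c['R'],2).tolist())
E
```

```text
pics
{'clock': 0.0, 'joints': [-1.267, 0.435, 0.025, 1.574, -0.012, 1.134, -0.075], 'position': [0.247, 0.574, 0.234], 'ee_rot': [2.624, 1.726, -0.002], 'force': [0.302, 0.381, 0.162], 'width': 1.0}
scene [1.164 0.266 1.009] [[-0.36, 0.93, -0.01], [0.75, 0.28, -0.59], [-0.55, -0.22, -0.8]]
top [ 0.306 -0.007  1.147] [[0.01, -1.0, -0.03], [-0.98, -0.0, -0.18], [0.18, 0.03, -0.98]]
wrist [0.186 0.6   0.383] [[0.4, 0.92, -0.0], [0.89, -0.38, 0.25], [0.22, -0.1, -0.97]]
```

View pics/scene0.png

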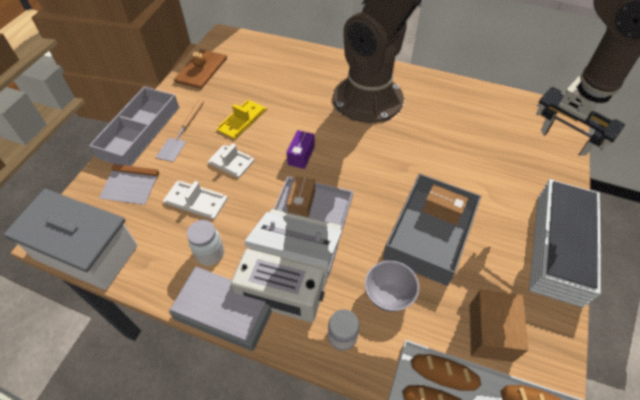

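View pics/top0.png

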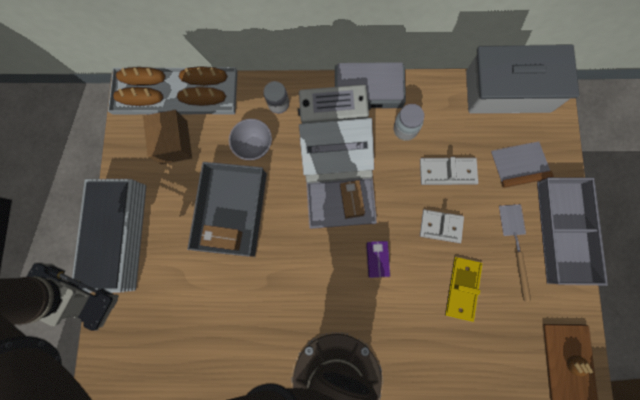

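View pics/wrist0.png

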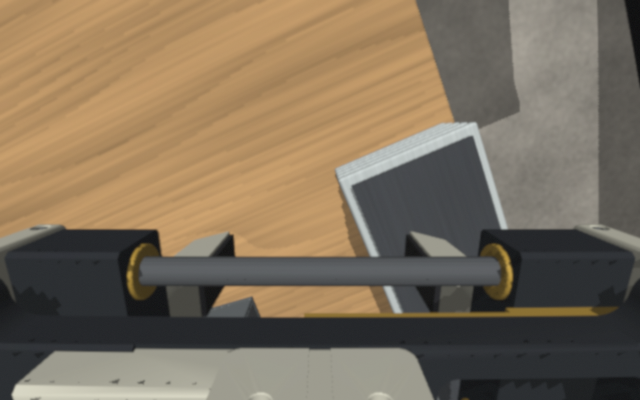

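The scene and top views show these positions in the top picture:
- Carton: about (352,198), in the catch tray.
- Tote: about (228,210), with the packed carton at about (220,237).
- Long plate: about (449,170).
- Short plate: about (442,226).
- Bed: about (337,150).

Next I'll enlarge and measure.

Run:
```python
from h import *
im,d,c=load('top0')
a=cv2.resize(im[80:270,180:380],None,fx=4,fy=3.15*4/3.15/4*3,interpolation=cv2.INTER_CUBIC)
cv2.imwrite('pics/top0a.png',a[:,:,::-1])
a=cv2.resize(im[140:250,300:500],None,fx=4,fy=4,interpolation=cv2.INTER_CUBIC)
cv2.imwrite('pics/top0b.png',a[:,:,::-1])
im,d2,c2=load('scene0')
a=cv2.resize(im[150:320,150:350],None,fx=4,fy=3.5,interpolation=cv2.INTER_CUBIC)
cv2.imwrite('pics/scene0a.png',a[:,:,::-1])
P=cloud(*load('top0'))
for n,u,v in [('carton',352,198),('packed',220,237),('plate l',430,170),('plate r',468,168),('short',442,226),('bed',337,160),('bedlo',337,172),('tote floor',235,190),('bench',280,300)]:
    print(n,np.round(P[v,u],3))
```

```text
carton [ 0.509 -0.046  0.06 ]
packed [0.393 0.333 0.064]
plate l [ 0.608 -0.289  0.   ]
plate r [ 0.611 -0.4    0.012]
short [ 0.431 -0.307  0.037]
bed [ 0.621 -0.002  0.067]
bedlo [ 0.589 -0.002  0.052]
tote floor [0.544 0.314 0.002]
bench [ 0.215  0.165 -0.001]
```

View pics/top0a.png

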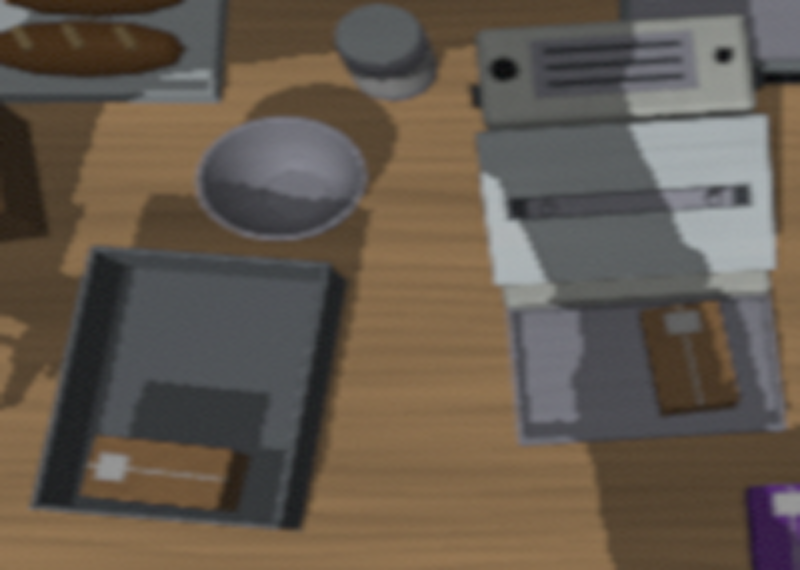

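View pics/top0b.png

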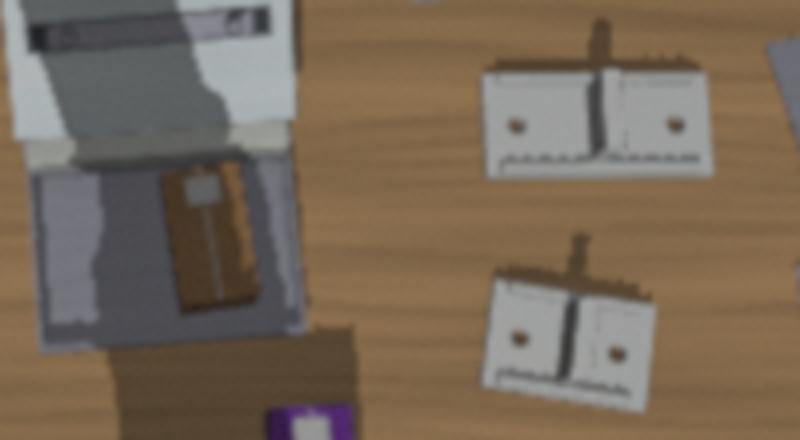

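View pics/scene0a.png

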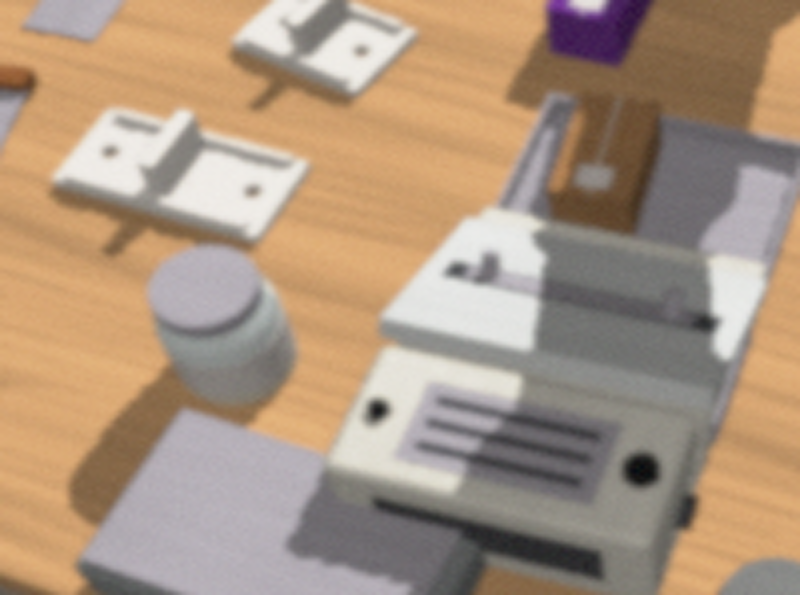

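Run:
```python
from h import *
for f in ('top0','scene0'):
    im,d,c=load(f); P=cloud(im,d,c); hsv=cv2.cvtColor(im,cv2.COLOR_RGB2HSV).astype(int)
    print(f,np.round(c['intrinsics'],1).tolist(),c['k1'])
    X,Y,Z=P[...,0],P[...,1],P[...,2]
    def box(n,m,z=None):
        m=m.astype(np.uint8); k,l,s,_=cv2.connectedComponentsWithStats(m,connectivity=4); 
        if k<2: print(n,'none');return
        i=1+np.argmax(s[1:,4]); mm=l==i; ps=P[mm]
        zz=np.median(ps[:,2]) if z is None else z
        v,u=np.nonzero(mm); Q=onz(c,np.c_[u,v],zz)[:,:2]
        (cx,cy),(w,h),a=cv2.minAreaRect((Q*1000).astype(np.float32))
        print(n,s[i,4],'zmed',np.round(np.median(ps[:,2]),4),'c',round(cx,1),round(cy,1),'wh',round(w,1),round(h,1),'ang',round(a,1))
    reg=lambda x0,x1,y0,y1:(X>x0)&(X<x1)&(Y>y0)&(Y<y1)
    brown=(hsv[...,0]<25)
    box('carton',reg(.42,.6,-.12,.02)&(Z>.054)&(Z<.075))
    box('packed',reg(.33,.46,.2,.45)&(Z>.055)&(Z<.072)&(hsv[...,1]>40))
    white=(hsv[...,1]<45)&(hsv[...,2]>120)
    box('plate',reg(.53,.7,-.5,-.2)&(Z>.004)&(Z<.03))
    box('plate>4',reg(.53,.7,-.5,-.2)&(Z>.004))
    box('platefin',reg(.53,.7,-.5,-.2)&(Z>.048))
    box('short',reg(.38,.53,-.42,-.2)&(Z>.004)&(Z<.03))
    box('tote',reg(.3,.75,.15,.5)&(Z>.068)&(Z<.085)&(hsv[...,1]<70))
    box('tray+',reg(.4,.57,-.15,.15)&(Z>.002)&(Z<.028)&(hsv[...,1]<60))
```

```text
top0 [[379.7, 0.0, 328.1], [0.0, 379.7, 198.2], [0.0, 0.0, 1.0]] 0.02010096334892878
carton 684 zmed 0.0619 c 507.6 -46.6 wh 100.5 58.1 ang 9.3
packed 644 zmed 0.0624 c 392.8 337.3 wh 101.4 57.6 ang 81.9
plate 1247 zmed 0.0089 c 599.8 -342.2 wh 170.7 82.0 ang 89.9
plate>4 1387 zmed 0.0094 c 603.3 -342.3 wh 86.7 171.6 ang 1.9
platefin 104 zmed 0.0531 c 601.9 -341.5 wh 14.5 58.2 ang 87.1
short 905 zmed 0.0089 c 433.4 -313.9 wh 120.1 80.5 ang 80.8
tote 553 zmed 0.0719 c 476.8 319.6 wh 182.8 259.7 ang 84.5
tray+ 325 zmed 0.0074 c 500.8 -41.7 wh 130.3 147.9 ang 4.8
scene0 [[431.7, 0.0, 316.7], [0.0, 431.7, 198.1], [0.0, 0.0, 1.0]] -0.07594690109517549
carton 656 zmed 0.0636 c 513.1 -42.9 wh 106.7 59.3 ang 9.3
packed 681 zmed 0.0645 c 395.0 338.3 wh 101.5 72.5 ang 81.7
plate 1202 zmed 0.0102 c 604.9 -340.1 wh 86.4 178.8 ang 0.6
plate>4 1389 zmed 0.0108 c 597.6 -339.9 wh 101.6 178.6 ang 0.2
platefin 106 zmed 0.0535 c 605.6 -339.1 wh 18.7 62.7 ang 89.8
short 663 zmed 0.0106 c 434.7 -311.3 wh 124.4 87.3 ang 80.7
tote 358 zmed 0.074 c 529.2 316.7 wh 178.7 167.0 ang 84.1
tray+ 1127 zmed 0.0048 c 486.0 28.3 wh 138.0 116.3 ang 4.8
```

```bash
cat >> h.py <<'E'
def down(head):
    h=np.radians(head); x=np.array([np.cos(h),np.sin(h),0]); z=np.array([0,0,-1.]); return Ro.from_matrix(np.c_[x,np.cross(z,x),z])
E
python3 - <<'E'
from h import *
rel([.43,.25,.25],down(10))
E
```

```text
shift [-0.4498  0.5919 -0.0311] turn [6.000e-04 9.000e-04 9.448e-01] deg [4.000e-02 6.000e-02 5.669e+01]
```

>>> play_rows:
  rows:
    - [[-0.45,0.592,-0.031],[0,0,0.945],1]
    - [[-0.45,0.592,-0.031],[0,0,0.945],1]
    - [[-0.45,0.592,-0.031],[0,0,0.945],1]
    - [[-0.45,0.592,-0.031],[0,0,0.945],1]
    - [[-0.45,0.592,-0.031],[0,0,0.945],1]
    - [[-0.45,0.592,-0.031],[0,0,0.945],1]
    - [[-0.45,0.592,-0.031],[0,0,0.945],1]
    - [[-0.45,0.592,-0.031],[0,0,0.945],1]

```text
clock: 0.95
position: [0.4321, 0.2454, 0.2506]
ee_rot: [3.13, 0.26, 0.001]
force: [-0.5, 0.3, -0.4]
width: 0.999
```

Run:
```python
from h import *
st()
rel([.508,-.047,.20],down(-47))
```

```text
{'clock': 0.95, 'joints': [-0.921, 0.21, 0.358, 1.877, -0.082, 1.069, -0.365], 'position': [0.432, 0.245, 0.251], 'ee_rot': [3.13, 0.26, 0.001], 'force': [-0.519, 0.341, -0.426], 'width': 0.999}
shift [0.0532 0.6017 0.1019] turn [ 5.000e-04 -1.200e-03  9.413e-01] deg [ 3.000e-02 -7.000e-02  5.648e+01]
```

>>> play_rows:
  rows:
    - [[0.053,0.602,0.1],[0,0,0.941],1]
    - [[0.053,0.602,0.1],[0,0,0.941],1]
    - [[0.053,0.602,0.1],[0,0,0.941],1]
    - [[0.053,0.602,0.1],[0,0,0.941],1]
    - [[0.053,0.602,0.1],[0,0,0.941],1]
    - [[0.053,0.602,0.1],[0,0,0.941],1]
    - [[0.053,0.602,0.1],[0,0,0.941],1]
    - [[0.053,0.602,0.1],[0,0,0.941],1]

```text
clock: 1.75
position: [0.5082, -0.0437, 0.1998]
ee_rot: [2.882, -1.247, -0.0]
force: [0.3, -0.2, 0.9]
width: 0.996
```

Run:
```python
from h import *
st()
rel([.505,-.047,.13],down(-80.7))
```

```text
{'clock': 1.75, 'joints': [-0.54, 0.319, 0.672, 1.935, -0.238, 0.968, -0.572], 'position': [0.508, -0.044, 0.2], 'ee_rot': [2.882, -1.247, -0.0], 'force': [0.275, -0.201, 0.924], 'width': 0.996}
shift [0.0003 0.009  0.1397] turn [ 1.100e-03 -5.000e-04  5.654e-01] deg [ 7.000e-02 -3.000e-02  3.392e+01]
```

>>> play_rows:
  rows:
    - [[0,0.01,0.14],[0,0,0.565],1]
    - [[0,0.01,0.14],[0,0,0.565],1]
    - [[0,0.01,0.14],[0,0,0.565],1]
    - [[0,0.01,0.14],[0,0,0.565],1]
    - [[0,0.01,0.14],[0,0,0.565],1]
    - [[0,0.01,0.14],[0,0,0.565],1]

```text
clock: 2.35
position: [0.5048, -0.0437, 0.1302]
ee_rot: [-2.408, 2.018, 0.001]
force: [-0.1, -0.7, -0.4]
width: 1.003
```

Run:
```python
from h import *
st()
grab('wrist','w1'); grab('top','t1')
rel([.507,-.047,.038],down(-80.7))
```

```text
{'clock': 2.35, 'joints': [-0.588, 0.443, 0.774, 2.027, -0.418, 0.832, -0.97], 'position': [0.505, -0.044, 0.13], 'ee_rot': [-2.408, 2.018, 0.001], 'force': [-0.052, -0.716, -0.357], 'width': 1.003}
shift [ 0.0062 -0.0032  0.1848] turn [-0.0003  0.0005  0.0106] deg [-0.02  0.03  0.63]
```

View pics/w1.png

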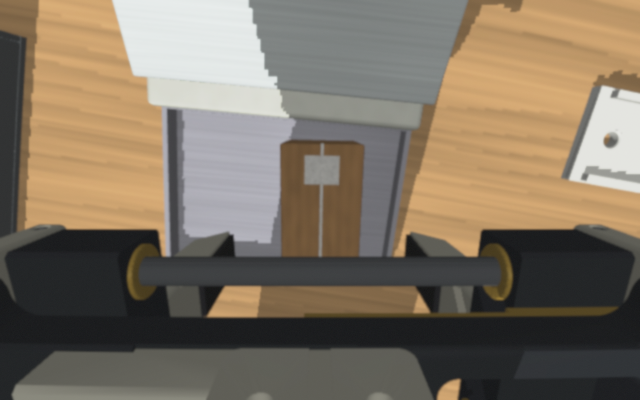

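The wrist view shows the carton centred between the fingers (about u=322) and aligned with them. I'll go down and grip.

>>> play_rows:
  rows:
    - [[0.003,-0.003,0.1],[0,0,0.005],1]
    - [[0.003,-0.003,0.15],[0,0,0.005],1]
    - [[0.003,-0.003,0.184],[0,0,0.005],1]
    - [[0.003,-0.003,0.184],[0,0,0.005],1]
    - [[0.003,-0.003,0.184],[0,0,0.005],-0.3]
    - [[0.003,-0.003,0.184],[0,0,0.005],-0.3]
    - [[0.003,-0.003,0.184],[0,0,0.005],-0.3]
    - [[0.003,-0.003,0.184],[0,0,0.005],-0.3]
    - [[0.003,-0.003,0.184],[0,0,0.005],-0.3]
  newtons: 15

```text
clock: 3.35
position: [0.5068, -0.0457, 0.0387]
ee_rot: [-2.395, 2.032, 0.0]
force: [-1.3, 1.3, 6.3]
width: 0.626
```

>>> play_rows:
  rows:
    - [[0,0,0],[0,0,0],-0.3]
    - [[0,0,0],[0,0,0],-0.3]
    - [[0,0,-0.02],[0,0,0],-0.3]
    - [[0,0,-0.06],[0,0,0],-0.3]
    - [[0,0,-0.14],[0,0,0],-0.3]
    - [[0,0,-0.22],[0,0,0],-0.3]
    - [[0,0,-0.3],[0,0,0],-0.3]
    - [[0,0,-0.3],[0,0,0],-0.3]

```text
clock: 4.15
position: [0.5091, -0.0473, 0.1931]
ee_rot: [-2.39, 2.031, -0.009]
force: [-0.3, -0.1, -2.7]
width: 0.633
```

Run:
```python
from h import *
st()
grab('wrist','w2')
rel([.44,.17,.20],down(-40))
# tote placement: carton centre at tote x=+25
h=np.radians(-5.5); print(np.array([476.8,319.6])+25*np.array([np.cos(h),np.sin(h)]))
```

```text
{'clock': 4.15, 'joints': [-0.657, 0.363, 0.856, 1.956, -0.335, 0.961, -1.049], 'position': [0.509, -0.047, 0.193], 'ee_rot': [-2.39, 2.031, -0.009], 'force': [-0.253, -0.068, -2.678], 'width': 0.633}
shift [-0.4494  0.0636 -0.0189] turn [-0.0044 -0.0016 -0.6778] deg [ -0.26  -0.1  -40.67]
[501.68490496 317.20385619]
```

View pics/w2.png

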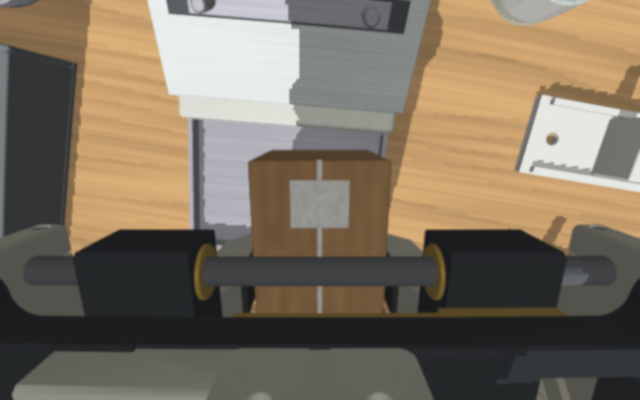

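The carton is in the grip (58 mm wide, 2.7 N) and level. Now to the tote.

>>> play_rows:
  rows:
    - [[-0.45,0.064,-0.019],[0,0,-0.678],-0.3]
    - [[-0.45,0.064,-0.019],[0,0,-0.678],-0.3]
    - [[-0.45,0.064,-0.019],[0,0,-0.678],-0.3]
    - [[-0.45,0.064,-0.019],[0,0,-0.678],-0.3]
    - [[-0.45,0.064,-0.019],[0,0,-0.678],-0.3]
    - [[-0.45,0.064,-0.019],[0,0,-0.678],-0.3]
    - [[-0.45,0.064,-0.019],[0,0,-0.678],-0.3]

```text
clock: 4.9
position: [0.4376, 0.1704, 0.1969]
ee_rot: [2.951, -1.073, -0.002]
force: [0.2, -0.3, -2.2]
width: 0.632
```

Run:
```python
from h import *
st()
rel([.502,.316,.17],down(-5.5))
```

```text
{'clock': 4.9, 'joints': [-1.019, 0.245, 0.655, 2.026, -0.184, 0.93, -0.966], 'position': [0.438, 0.17, 0.197], 'ee_rot': [2.951, -1.073, -0.002], 'force': [0.209, -0.306, -2.208], 'width': 0.632}
shift [-0.0884 -0.306   0.0532] turn [ 0.0016  0.0009 -0.5746] deg [  0.1    0.05 -34.47]
```

>>> play_rows:
  rows:
    - [[-0.088,-0.306,0.053],[0,0,-0.575],-0.3]
    - [[-0.088,-0.306,0.053],[0,0,-0.575],-0.3]
    - [[-0.088,-0.306,0.053],[0,0,-0.575],-0.3]
    - [[-0.088,-0.306,0.053],[0,0,-0.575],-0.3]
    - [[-0.088,-0.306,0.053],[0,0,-0.575],-0.3]
    - [[-0.088,-0.306,0.053],[0,0,-0.575],-0.3]
    - [[-0.088,-0.306,0.053],[0,0,-0.575],-0.3]

```text
clock: 5.6
position: [0.5034, 0.3136, 0.1712]
ee_rot: [3.136, -0.16, -0.0]
force: [0.8, 0.2, -2.3]
width: 0.629
```

Run:
```python
from h import *
st()
grab('wrist','w3'); grab('scene','s3')
rel([.502,.316,.043],down(-5.5))
```

```text
{'clock': 5.6, 'joints': [-0.964, 0.463, 0.45, 1.759, -0.236, 0.974, -0.523], 'position': [0.503, 0.314, 0.171], 'ee_rot': [3.136, -0.16, -0.0], 'force': [0.773, 0.226, -2.27], 'width': 0.629}
shift [-0.0028 -0.0028  0.2572] turn [ 0.0001 -0.0002 -0.0037] deg [ 0.01 -0.01 -0.22]
```

View pics/w3.png

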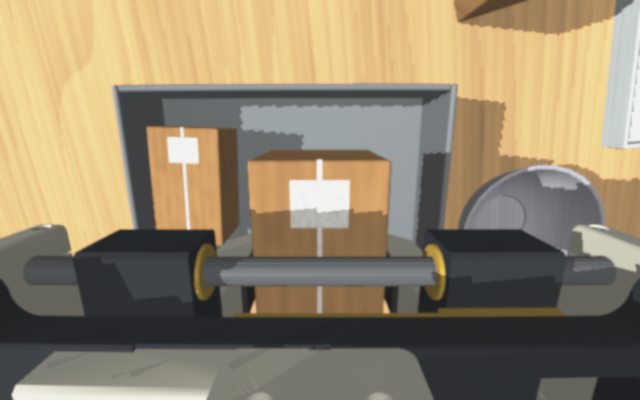

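View pics/s3.png

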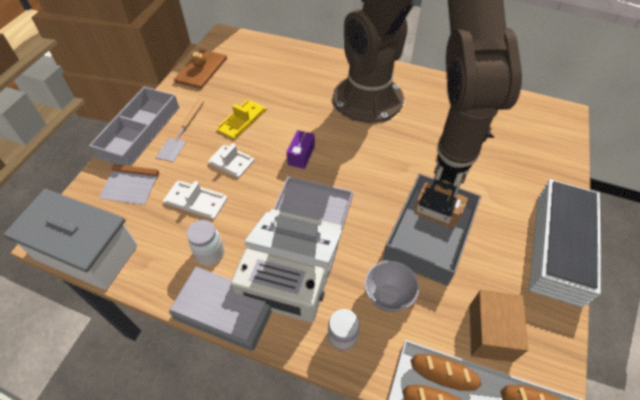

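The carton is over the free half of the tote, parallel to the packed one. Lowering it.

>>> play_rows:
  rows:
    - [[-0.003,-0.003,0.08],[0,0,-0.004],-0.3]
    - [[-0.003,-0.003,0.16],[0,0,-0.004],-0.3]
    - [[-0.003,-0.003,0.22],[0,0,-0.004],-0.3]
    - [[-0.003,-0.003,0.25],[0,0,-0.004],-0.3]
    - [[-0.003,-0.003,0.257],[0,0,-0.004],-0.3]
    - [[-0.003,-0.003,0.262],[0,0,-0.004],-0.3]
    - [[-0.003,-0.003,0.262],[0,0,-0.004],-0.3]

```text
clock: 6.4
position: [0.5027, 0.3181, 0.0415]
ee_rot: [-3.137, 0.144, -0.003]
force: [-0.5, 0.5, -1.8]
width: 0.635
```

>>> play_rows:
  rows:
    - [[0,0,0.003],[0,0,0],-0.3]
    - [[0,0,0.005],[0,0,0],-0.3]

```text
clock: 6.6
position: [0.5027, 0.3183, 0.0397]
ee_rot: [-3.136, 0.144, -0.003]
force: [-5.0, -3.1, 21.3]
width: 0.627
```

>>> play_rows:
  rows:
    - [[0,0,-0.003],[0,0,0],-0.3]
    - [[0,0,-0.003],[0,0,0],0.6]
    - [[0,0,-0.003],[0,0,0],0.6]
    - [[0,0,-0.003],[0,0,0],0.6]
    - [[0,0,-0.03],[0,0,0],0.6]
    - [[0,0,-0.1],[0,0,0],0.6]
    - [[0,0,-0.2],[0,0,0],0.6]
    - [[0,0,-0.3],[0,0,0],0.6]
    - [[0,0,-0.38],[0,0,0],0.6]

```text
clock: 7.5
position: [0.5023, 0.3175, 0.2317]
ee_rot: [-3.137, 0.145, -0.003]
force: [0.4, -0.1, -0.2]
width: 0.801
```

Run:
```python
from h import *
st()
grab('wrist','w4')
rel([.47,.05,.27],down(-55))
# where must TCP go above plate for viewing; camera offset
c=eyes.get_calibration('wrist'); s=arm.observe(); R=Ro.from_rotvec(s['ee_rot'])
print(R.inv().apply(-np.array(c['R']).T@c['t']-s['position']), R.inv().apply(np.array(c['R'])[2]))
```

```text
{'clock': 7.5, 'joints': [-0.992, 0.404, 0.476, 1.686, -0.204, 1.098, -0.548], 'position': [0.502, 0.317, 0.232], 'ee_rot': [-3.137, 0.145, -0.003], 'force': [0.359, -0.057, -0.236], 'width': 0.801}
shift [-0.0192  0.5411 -0.0685] turn [-0.0101 -0.004   0.8282] deg [-0.61 -0.24 49.69]
[-0.00109661 -0.06530548 -0.14895535] [-5.06812723e-04  2.45456960e-01  9.69407357e-01]
```

View pics/w4.png

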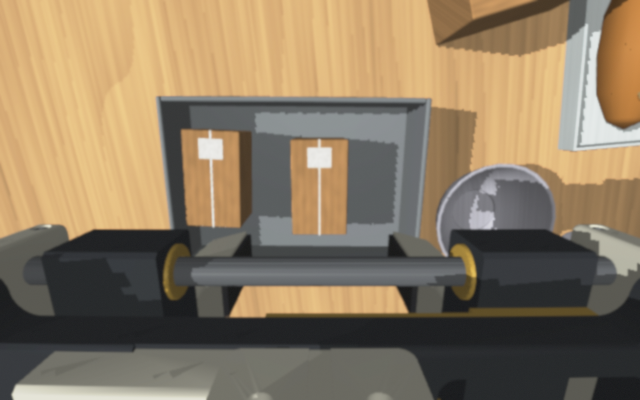

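The carton stands upright in the tote (wrist px 320,187) beside the packed one. Next, the bed pose from the top depth and the first wrist picture with the pins.

Run:
```python
from h import *
for f in('top0','w2'):
    im,d,c=load(f); P=cloud(im,d,c)
    m=(P[...,0]>.585)&(P[...,0]<.70)&(abs(P[...,1])<.09)&(P[...,2]>.03)&(P[...,2]<.13)
    Q=P[m]
    for i in range(8):
        cen=Q.mean(0); n=np.linalg.svd(Q-cen)[2][2]; n*=np.sign(n[2]); r=(Q-cen)@n; Q=Q[abs(r)<max(.002,2*r.std())]
    print(f,len(Q),'n',np.round(n,3),'tilt',np.arccos(n[2]),'yaw',np.degrees(np.arctan2(-n[1],-n[0])),'rms',r.std())
    # x where plane height is .085
    print('x at z=.085,y=0:',cen[0]+(-(0.085-cen[2])*n[2]+cen[1]*n[1])/n[0])
    mm=(abs((P-cen)@n)<.006)&(P[...,0]>.56)&(P[...,0]<.74)&(abs(P[...,1])<.14)&(P[...,2]>.045)
    mm=cv2.morphologyEx(mm.astype(np.uint8),cv2.MORPH_CLOSE,np.ones((9,9),np.uint8))
    v,u=np.nonzero(mm); B=onplane(c,np.c_[u,v],cen,n)
    ey=np.cross([0,0,1],-n)*1; ey=np.cross(n,[1,0,0]); ey/=np.linalg.norm(ey); ex=np.cross(ey,n)
    q=np.c_[(B-cen)@ex,(B-cen)@ey]*1000
    (a,b),(w,h),an=cv2.minAreaRect(q.astype(np.float32)); print('rect centre',np.round(cen+ex*a/1000+ey*b/1000,4),w,h,an)
```

```text
bash:   898 Killed                     python3 - <<'E'
from h import *
for f in('top0','w2'):
    im,d,c=load(f); P=cloud(im,d,c)
    m=(P[...,0]>.585)&(P[...,0]<.70)&(abs(P[...,1])<.09)&(P[...,2]>.03)&(P[...,2]<.13)
    Q=P[m]
    for i in range(8):
        cen=Q.mean(0); n=np.linalg.svd(Q-cen)[2][2]; n*=np.sign(n[2]); r=(Q-cen)@n; Q=Q[abs(r)<max(.002,2*r.std())]
    print(f,len(Q),'n',np.round(n,3),'tilt',np.arccos(n[2]),'yaw',np.degrees(np.arctan2(-n[1],-n[0])),'rms',r.std())
    # x where plane height is .085
    print('x at z=.085,y=0:',cen[0]+(-(0.085-cen[2])*n[2]+cen[1]*n[1])/n[0])
    mm=(abs((P-cen)@n)<.006)&(P[...,0]>.56)&(P[...,0]<.74)&(abs(P[...,1])<.14)&(P[...,2]>.045)
    mm=cv2.morphologyEx(mm.astype(np.uint8),cv2.MORPH_CLOSE,np.ones((9,9),np.uint8))
    v,u=np.nonzero(mm); B=onplane(c,np.c_[u,v],cen,n)
    ey=np.cross([0,0,1],-n)*1; ey=np.cross(n,[1,0,0]); ey/=np.linalg.norm(ey); ex=np.cross(ey,n)
    q=np.c_[(B-cen)@ex,(B-cen)@ey]*1000
    (a,b),(w,h),an=cv2.minAreaRect(q.astype(np.float32)); print('rect centre',np.round(cen+ex*a/1000+ey*b/1000,4),w,h,an)
E
```

Run:
```python
from h import *
for f in('top0','w2'):
    im,d,c=load(f); P=cloud(im,d,c)
    m=(P[...,0]>.585)&(P[...,0]<.70)&(abs(P[...,1])<.09)&(P[...,2]>.03)&(P[...,2]<.13)
    Q=P[m]
    for i in range(8):
        cen=Q.mean(0); n=np.linalg.eigh(np.cov((Q-cen).T))[1][:,0]; n*=np.sign(n[2]); r=(Q-cen)@n; Q=Q[abs(r)<max(.002,2*r.std())]
    print(f,len(Q),'n',np.round(n,3),'tilt',np.arccos(n[2]),'yaw',np.degrees(np.arctan2(-n[1],-n[0])),'rms',r.std())
    mm=(abs((P-cen)@n)<.006)&(P[...,0]>.56)&(P[...,0]<.74)&(abs(P[...,1])<.14)&(P[...,2]>.045)
    mm=cv2.morphologyEx(mm.astype(np.uint8),cv2.MORPH_CLOSE,np.ones((9,9),np.uint8))
    v,u=np.nonzero(mm); B=onplane(c,np.c_[u,v],cen,n)
    ey=np.cross(n,[1,0,0]); ey/=np.linalg.norm(ey); ex=np.cross(ey,n)
    q=np.c_[(B-cen)@ex,(B-cen)@ey]*1000
    (a,b),(w,h),an=cv2.minAreaRect(q.astype(np.float32)); print('rect centre',np.round(cen+ex*a/1000+ey*b/1000,4),w,h,an)
```

```text
top0 2200 n [-0.438 -0.036  0.898] tilt 0.45541454935814235 yaw 4.690299638585803 rms 0.0015224467030338692
rect centre [ 0.6467 -0.0021  0.0792] 168.97811889648438 209.50018310546875 5.394779682159424
w2 22233 n [-0.442 -0.036  0.896] tilt 0.45932522974756473 yaw 4.625983513906401 rms 0.000748487366001355
rect centre [ 0.6174 -0.0023  0.0662] 104.65119934082031 209.34921264648438 5.836165428161621
```

>>> play_rows:
  rows:
    - [[-0.019,0.541,-0.07],[-0.01,0,0.83],1]
    - [[-0.019,0.541,-0.07],[-0.01,0,0.83],1]
    - [[-0.019,0.541,-0.07],[-0.01,0,0.83],1]
    - [[-0.019,0.541,-0.07],[-0.01,0,0.83],1]
    - [[-0.019,0.541,-0.07],[-0.01,0,0.83],1]
    - [[-0.019,0.541,-0.07],[-0.01,0,0.83],1]
    - [[-0.019,0.541,-0.07],[-0.01,0,0.83],1]

```text
clock: 8.25
position: [0.4672, 0.0451, 0.264]
ee_rot: [2.771, -1.462, 0.0]
force: [-0.4, 1.1, -0.1]
width: 1.004
```

```bash
cat >> h.py <<'E'
def bedaxes(yaw,tilt=.45):
    a=np.radians(yaw); c,s=np.cos(tilt),np.sin(tilt)
    ex=np.array([np.cos(a)*c,np.sin(a)*c,s]); n=np.array([-np.cos(a)*s,-np.sin(a)*s,c]); return ex,np.cross(n,ex),n
def bedtool(yaw,tilt=.45):
    ex,ey,n=bedaxes(yaw,tilt); return Ro.from_matrix(np.c_[-ey,-ex,-n])
O=np.array([.6586,-.0015,.085])
E
python3 - <<'E'
from h import *
st(); ex,ey,n=bedaxes(4.7)
p=O-.045*ex+.122*n; print(p); rel(p,bedtool(4.7))
E
```

```text
{'clock': 8.25, 'joints': [-0.879, 0.169, 0.783, 1.934, -0.125, 1.095, -1.016], 'position': [0.467, 0.045, 0.264], 'ee_rot': [2.771, -1.462, 0.0], 'force': [-0.418, 1.122, -0.061], 'width': 1.004}
[ 0.56532878 -0.00916829  0.1752811 ]
shift [ 0.1997 -0.102   0.1775] turn [0.4259 0.1056 0.4876] deg [25.56  6.34 29.25]
```

>>> play_rows:
  rows:
    - [[0.2,-0.102,0.177],[0.426,0.106,0.488],1]
    - [[0.2,-0.102,0.177],[0.426,0.106,0.488],1]
    - [[0.2,-0.102,0.177],[0.426,0.106,0.488],1]
    - [[0.2,-0.102,0.177],[0.426,0.106,0.488],1]
    - [[0.2,-0.102,0.177],[0.426,0.106,0.488],1]
    - [[0.2,-0.102,0.177],[0.426,0.106,0.488],1]
    - [[0.2,-0.102,0.177],[0.426,0.106,0.488],1]
    - [[0.2,-0.102,0.177],[0.426,0.106,0.488],1]

```text
clock: 9.05
position: [0.5674, -0.0035, 0.175]
ee_rot: [-2.056, 1.869, -0.429]
force: [0.5, -0.4, 0.2]
width: 1.001
```

Run:
```python
from h import *
s=st(); grab('wrist','w5')
np.savez('pics/w5pose.npz',p=s['position'],r=s['ee_rot'])
```

```text
{'clock': 9.05, 'joints': [-0.679, 0.242, 0.717, 2.227, -0.621, 0.335, -0.939], 'position': [0.567, -0.003, 0.175], 'ee_rot': [-2.056, 1.869, -0.429], 'force': [0.51, -0.381, 0.25], 'width': 1.001}
```

View pics/w5.png

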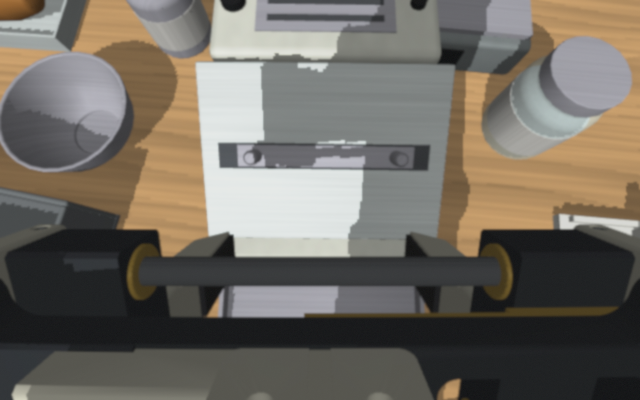

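Both pins are in view, at about (252,157) and (401,158), with the slot from u=219 to 430. I'll enlarge that and measure it.

Run:
```python
from h import *
im,d,c=load('w5'); print(np.round(c['intrinsics'],1).tolist(),float(c['k1']))
a=cv2.resize(im[50:250,190:460],None,fx=2.96,fy=2.96,interpolation=cv2.INTER_CUBIC); cv2.imwrite('pics/w5a.png',a[:,:,::-1])
b=np.hstack([cv2.resize(im[140:176,u:u+48],None,fx=8,fy=8,interpolation=cv2.INTER_NEAREST) for u in(228,378)]); cv2.imwrite('pics/w5b.png',b[:,:,::-1])
```

```text
[[313.1, 0.0, 319.3], [0.0, 313.1, 204.7], [0.0, 0.0, 1.0]] -0.018937295999743715
```

View pics/w5b.png

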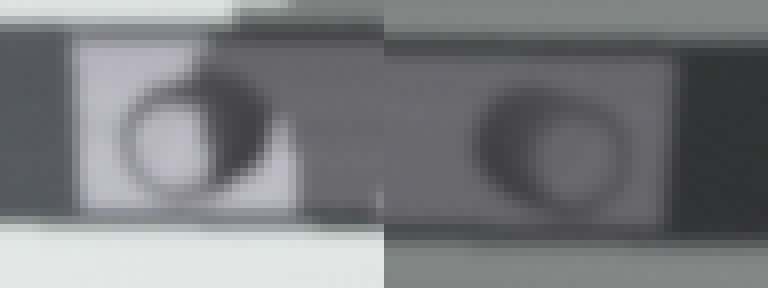

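View pics/w5a.png

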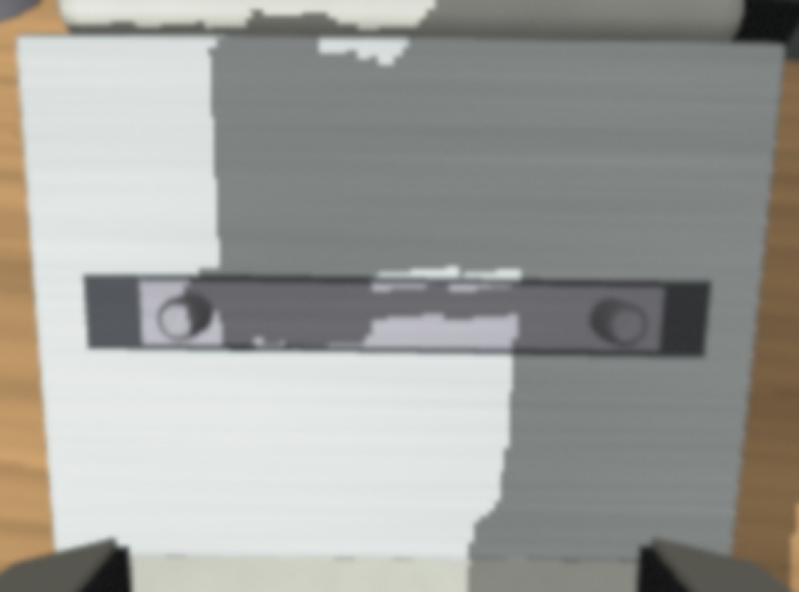

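Run:
```python
from h import *
im,d,c=load('w5'); ex,ey,n=bedaxes(4.7)
T=onplane(c,[[249.2,157.7],[401.6,158.6]],O+.022*n,n)
q=(T-O)@np.c_[ex,ey,n]; print(np.round(q,4), np.linalg.norm(T[0]-T[1]), 'yawerr deg',np.degrees(np.arctan2(*(q[0]-q[1])[:2])))
P=cloud(im,d,c); print('depth bed pts',[np.round((P[v,u]-O)@np.c_[ex,ey,n],4) for u,v in((320,100),(240,200),(400,200),(320,200),(250,158),(402,158))])
p=O-.045*ex+.062*n; rel(p,bedtool(4.7))
```

```text
[[-0.0041  0.0616  0.022 ]
 [-0.0034 -0.0586  0.022 ]] 0.12027051075809854 yawerr deg -0.3642394451210853
depth bed pts [array([0.0414, 0.0063, 0.0018]), array([-0.0437,  0.0762,  0.0009]), array([-0.0418, -0.0653,  0.0013]), array([-0.0425,  0.0053,  0.0022]), array([-0.0045,  0.0612,  0.0209]), array([-0.0028, -0.0586,  0.0232])]
shift [0.011  0.0042 0.1173] turn [0.0006 0.0037 0.0111] deg [0.03 0.22 0.67]
```

>>> play_rows:
  rows:
    - [[0.011,0.004,0.06],[0,0.004,0.012],1]
    - [[0.011,0.004,0.117],[0,0.004,0.012],1]
    - [[0.011,0.004,0.117],[0,0.004,0.012],1]
    - [[0.011,0.004,0.117],[0,0.004,0.012],1]

```text
clock: 9.5
position: [0.5903, -0.0084, 0.1207]
ee_rot: [-2.041, 1.889, -0.43]
force: [0.1, -0.4, 0.3]
width: 1.001
```

Run:
```python
from h import *
s=st(); im,d,c=grab('wrist','w6'); np.savez('pics/w6pose.npz',p=s['position'],r=s['ee_rot'])
s=st()
ex,ey,n=bedaxes(4.7)
T=[]
uv=proj(c,[O-.0041*ex+.0616*ey+.022*n,O-.0034*ex-.0586*ey+.022*n]); print(uv)
tiles=[]
for u,v in uv.astype(int):
    print(u-24,v-20); tiles.append(cv2.resize(im[v-20:v+20,u-24:u+24],None,fx=8,fy=8,interpolation=cv2.INTER_CUBIC))
cv2.imwrite('pics/w6b.png',np.hstack(tiles)[:,:,::-1])
```

```text
{'clock': 9.5, 'joints': [-0.429, 0.358, 0.449, 2.218, -0.87, 0.222, -0.716], 'position': [0.59, -0.008, 0.121], 'ee_rot': [-2.041, 1.889, -0.43], 'force': [0.107, -0.393, 0.321], 'width': 1.001}
{'clock': 9.55, 'joints': [-0.431, 0.357, 0.45, 2.218, -0.87, 0.222, -0.715], 'position': [0.59, -0.008, 0.121], 'ee_rot': [-2.041, 1.888, -0.431], 'force': [-0.089, 0.51, 1.025], 'width': 1.002}
[[214.71237545 163.34733056]
 [413.48219918 161.22162754]]
190 143
389 141
```

View pics/w6.png

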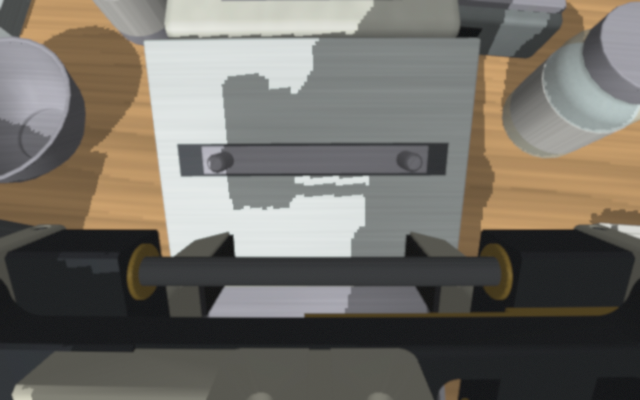

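View pics/w6b.png

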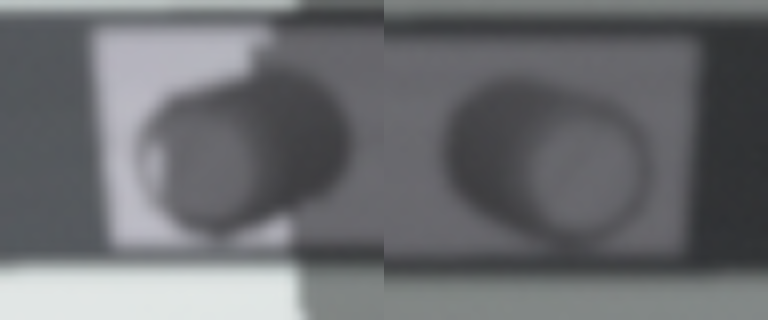

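Run:
```python
from h import *
im,d,c=load('w6'); ex,ey,n=bedaxes(4.7); P=cloud(im,d,c)
z=np.load('pics/w6pose.npz'); p=z['p']; R=Ro.from_rotvec(z['r'])
T=onplane(c,[[214.8,163.3],[413.6,162.1]],O+.022*n,n)
q=(T-O)@np.c_[ex,ey,n]; print(np.round(q,4), np.linalg.norm(T[0]-T[1]))
print('in tool',np.round(R.inv().apply(T-p),4))
# refit bed plane
m=(P[...,0]>.58)&(P[...,0]<.71)&(abs(P[...,1])<.1); r=(P-O)@n; m&=abs(r)<.006; Q=P[m]
cen=Q.mean(0); nn=np.linalg.eigh(np.cov((Q-cen).T))[1][:,0]; nn*=np.sign(nn[2]); print(len(Q),'n',nn,np.arccos(nn[2]),np.degrees(np.arctan2(-nn[1],-nn[0])),'offset of plane at O',(cen-O)@nn/ (n@nn))
# bed edges left/right via bright row
hsv=cv2.cvtColor(im,cv2.COLOR_RGB2HSV)
for v in (80,110,200):
    row=(hsv[v,:,1]<40); us=np.nonzero(row[130:500])[0]+130; print(v,us.min(),us.max(), np.round((onplane(c,[[us.min()-.5,v],[us.max()+.5,v]],O,n)-O)@np.c_[ex,ey,n],4).tolist())
```

```text
[[-0.0041  0.0615  0.022 ]
 [-0.0039 -0.0587  0.022 ]] 0.12025230972936812
in tool [[-0.0631 -0.042   0.0398]
 [ 0.0572 -0.0427  0.04  ]]
55587 n [-0.43366617 -0.03517571  0.90038676] 0.45013870363204694 4.637246788397062 offset of plane at O 0.0009265536914396291
80 148 475 [[0.0467, 0.1075, 0.0], [0.0457, -0.1015, 0.0]]
110 152 472 [[0.0283, 0.1073, 0.0], [0.0273, -0.1016, 0.0]]
200 163 462 [[-0.0319, 0.1077, 0.0], [-0.033, -0.1015, 0.0]]
```

Two views agree on the pins: 120.25 mm apart, with their middle about 1.6 mm off the bed centreline. Now to the plate.

Run:
```python
from h import *
rel([.555,-.20,.22],down(-89)); rel([.558,-.342,.11],down(-89))
```

```text
shift [ 0.3766  0.005  -0.2214] turn [-0.4287  0.0132  0.0567] deg [-25.72   0.79   3.4 ]
shift [ 0.6602  0.115  -0.0302] turn [-0.4287  0.0132  0.0567] deg [-25.72   0.79   3.4 ]
```

>>> play_rows:
  rows:
    - [[0.0,0,-0.1],[0,0,0],1]
    - [[0.1,0,-0.2],[-0.1,0,0],1]
    - [[0.2,0.005,-0.22],[-0.2,0.01,0.02],1]
    - [[0.3,0.005,-0.22],[-0.3,0.01,0.04],1]
    - [[0.4,0.02,-0.2],[-0.428,0.013,0.056],1]
    - [[0.5,0.05,-0.15],[-0.428,0.013,0.056],1]
    - [[0.6,0.1,-0.06],[-0.428,0.013,0.056],1]
    - [[0.66,0.115,-0.03],[-0.428,0.013,0.056],1]
    - [[0.66,0.115,-0.03],[-0.428,0.013,0.056],1]
    - [[0.66,0.115,-0.03],[-0.428,0.013,0.056],1]

```text
clock: 10.55
position: [0.5543, -0.3468, 0.1083]
ee_rot: [2.23, -2.203, 0.0]
force: [-0.9, -1.4, 0.6]
width: 1.001
```

Run:
```python
from h import *
s=st(); im,d,c=grab('wrist','w7'); np.savez('pics/w7pose.npz',p=s['position'],r=s['ee_rot'])
```

```text
{'clock': 10.55, 'joints': [-0.012, 0.716, 0.795, 1.677, -0.582, 1.002, -0.574], 'position': [0.554, -0.347, 0.108], 'ee_rot': [2.23, -2.203, 0.0], 'force': [-0.946, -1.356, 0.569], 'width': 1.001}
```

View pics/w7.png

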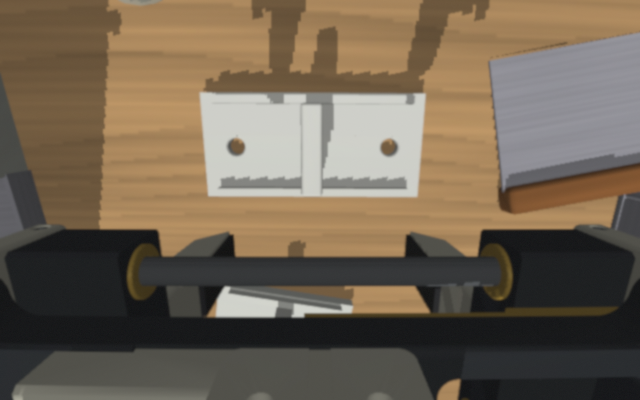

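The plate is in view at u 200–425, with its holes at about (236,146) and (389,147) and the fin at about u=313. Measuring, then a closer look.

```bash
cat >> h.py <<'E'
def holes(im,box,thr=None):
    "ellipse centres of non-white blobs in white area"
    u0,u1,v0,v1=box; g=im[v0:v1,u0:u1].astype(int); b=g[...,2]  # blue low on wood/shadow
    out=[]
    m=(b<140).astype(np.uint8); k,l,s,ce=cv2.connectedComponentsWithStats(m)
    for i in range(1,k):
        if 30<s[i,4]<900 and abs(s[i,2]-s[i,3])<6: out.append((ce[i][0]+u0,ce[i][1]+v0,s[i,4],s[i,2],s[i,3]))
    return out
E
python3 - <<'E'
from h import *
im,d,c=load('w7'); H=holes(im,(205,420,105,178)); print(H)
uv=[h[:2] for h in H]; T=onz(c,uv,.010); print(np.round(T,4), np.linalg.norm(T[0]-T[1]),'mid',T.mean(0))
e=T[0]-T[1]; print('yaw of +y axis', np.degrees(np.arctan2(-e[0],e[1])))
a=cv2.resize(im[85:205,190:435],None,fx=3.2,fy=3.2,interpolation=cv2.INTER_CUBIC); cv2.imwrite('pics/w7a.png',a[:,:,::-1])
P=cloud(im,d,c); print([np.round(P[v,u],4) for u,v in((270,146),(350,146),(313,130),(313,170),(150,150))])
E
```

```text
[(np.float64(235.8744769874477), np.float64(146.4560669456067), np.int32(239), np.int32(18), np.int32(18)), (np.float64(388.7117903930131), np.float64(147.07423580786025), np.int32(229), np.int32(17), np.int32(17))]
[[ 0.6018 -0.2819  0.01  ]
 [ 0.6026 -0.4009  0.01  ]] 0.11900229347921362 mid [ 0.60221381 -0.34142313  0.01      ]
yaw of +y axis 0.40097760134019994
[array([ 0.6023, -0.3083,  0.0087]), array([ 0.603 , -0.3709,  0.0083]), array([ 0.6157, -0.3425,  0.0531]), array([ 0.5903, -0.3426,  0.0538]), array([ 0.5975, -0.2083, -0.0016])]
```

View pics/w7a.png

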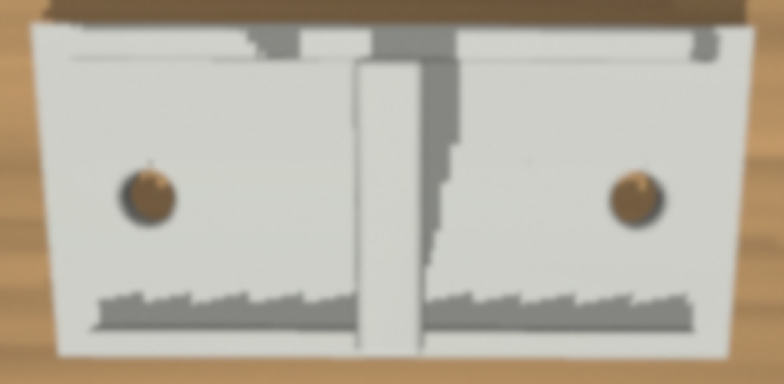

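Run:
```python
from h import *
rel([.5598,-.3444,.049],down(-89.6))
```

```text
shift [ 1.00e-04 -8.50e-03  1.21e-01] turn [ 0.0025 -0.0028  0.0071] deg [ 0.15 -0.17  0.42]
```

>>> play_rows:
  rows:
    - [[0,-0.009,0.08],[0.002,-0.003,0.007],1]
    - [[0,-0.009,0.118],[0.002,-0.003,0.007],1]
    - [[0,-0.009,0.118],[0.002,-0.003,0.007],1]
    - [[0,-0.009,0.118],[0.002,-0.003,0.007],1]

```text
clock: 11.0
position: [0.5633, -0.3405, 0.052]
ee_rot: [-2.233, 2.204, -0.001]
force: [0.6, 0.0, 0.1]
width: 0.999
```

Run:
```python
from h import *
s=st(); im,d,c=grab('wrist','w8'); np.savez('pics/w8pose.npz',p=s['position'],r=s['ee_rot'])
R=Ro.from_rotvec(s['ee_rot'])
H=holes(im,(170,460,100,210)); print(H)
for z in(.008,.009,.010):
    T=onz(c,[h[:2] for h in H[:2]],z); print(z,np.round(T,4), np.linalg.norm(T[0]-T[1]),'mid',T.mean(0),'tool',np.round(R.inv().apply(T-s['position']),4).tolist())
P=cloud(im,d,c); print([np.round(P[v,u],4) for u,v in((260,160),(370,160),(313,100),(313,170))])
cv2.imwrite('pics/w8a.png',cv2.resize(im[60:260,150:480],None,fx=2.4,fy=2.4,interpolation=cv2.INTER_CUBIC)[:,:,::-1])
```

```text
{'clock': 11.0, 'joints': [0.013, 0.781, 0.738, 1.706, -0.646, 0.913, -0.54], 'position': [0.563, -0.34, 0.052], 'ee_rot': [-2.233, 2.204, -0.001], 'force': [0.609, 0.043, 0.093], 'width': 0.999}
[]Traceback (most recent call last):
  File "<stdin>", line 6, in <module>
  File "h.py", line 20, in onz
    def onz(cal,uv,z): return onplane(cal,uv,[0,0,z])
                              ~~~~~~~^^^^^^^^^^^^^^^^
  File "h.py", line 18, in onplane
    o,D=ray(cal,uv); n=np.array(n,float)
        ~~~^^^^^^^^
  File "h.py", line 15, in ray
    s=slopes(cal,uv); R=np.array(cal['R']);t=np.array(cal['t'])
  File "h.py", line 13, in slopes
    return cv2.undistortPoints(uv,np.array(cal['intrinsics'],float),np.array([float(cal['k1']),0,0,0]))[:,0]
           ~~~~~~~~~~~~~~~~~~~^^^^^^^^^^^^^^^^^^^^^^^^^^^^^^^^^^^^^^^^^^^^^^^^^^^^^^^^^^^^^^^^^^^^^^^^^
cv2.error: OpenCV(4.12.0) /io/opencv/modules/calib3d/src/undistort.dispatch.cpp:347: error: (-215:Assertion failed) CV_IS_MAT(_src) && CV_IS_MAT(_dst) && (_src->rows == 1 || _src->cols == 1) && (_dst->rows == 1 || _dst->cols == 1) && _src->cols + _src->rows - 1 == _dst->rows + _dst->cols - 1 && (CV_MAT_TYPE(_src->type) == CV_32FC2 || CV_MAT_TYPE(_src->type) == CV_64FC2) && (CV_MAT_TYPE(_dst->type) == CV_32FC2 || CV_MAT_TYPE(_dst->type) == CV_64FC2) in function 'cvUndistortPointsInternal'
```

Run:
```python
from h import *
im,d,c=load('w8')
cv2.imwrite('pics/w8a.png',cv2.resize(im[60:260,150:480],None,fx=2.4,fy=2.4,interpolation=cv2.INTER_CUBIC)[:,:,::-1])
```

```text
(no output)
```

View pics/w8a.png

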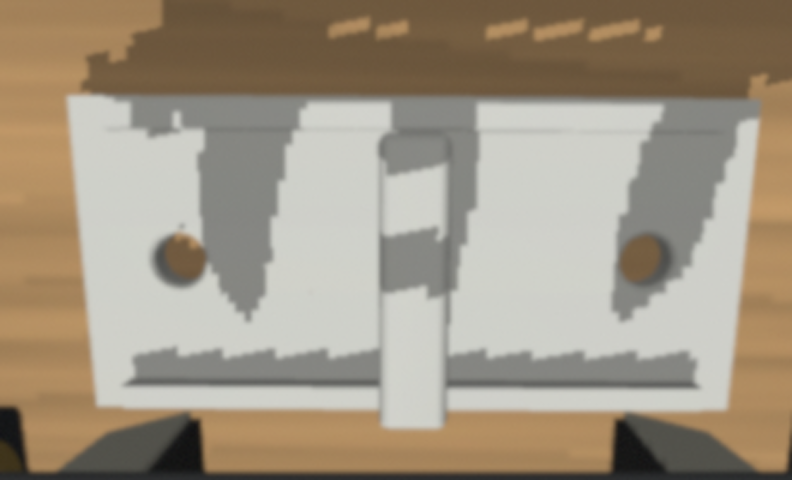

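Run:
```python
from h import *
im,d,c=load('w8'); z=np.load('pics/w8pose.npz'); p=z['p'];R=Ro.from_rotvec(z['r'])
uv=[]
for u,v in((224,168),(419,168)):
    g=im[v-16:v+17,u-16:u+17,2].astype(np.uint8); m=(g<112).astype(np.uint8)
    cs=max(cv2.findContours(m,cv2.RETR_EXTERNAL,cv2.CHAIN_APPROX_NONE)[0],key=cv2.contourArea)
    (a,b),ax,an=cv2.fitEllipse(cs); x=cs[:,0]; print('ell',a+u-16,b+v-16,ax,an,'bbox',x.min(0)+[u-16,v-16],x.max(0)+[u-16,v-16]); uv.append((a+u-16,b+v-16))
for zz in(.008,.009,.010):
    T=onz(c,uv,zz); print(zz,np.round(T,4).tolist(), np.linalg.norm(T[0]-T[1]),'tool',np.round(R.inv().apply(T-p),4).tolist())
P=cloud(im,d,c); print([np.round(P[v,u],4) for u,v in((250,180),(370,180),(320,150),(320,200))])
```

```text
ell 224.92505073547363 167.73150634765625 (19.130332946777344, 20.580345153808594) 101.07046508789062 bbox [215 158] [236 177]
ell 418.74728870391846 167.83087635040283 (21.307790756225586, 23.275920867919922) 48.10191345214844 bbox [408 157] [430 179]
0.008 [[0.6018, -0.2816, 0.008], [0.6033, -0.4016, 0.008]] 0.11997900644525052 tool [[-0.0583, -0.0392, 0.0443], [0.0617, -0.0391, 0.044]]
0.009 [[0.6019, -0.2819, 0.009], [0.6034, -0.4013, 0.009]] 0.11935797226642755 tool [[-0.058, -0.0393, 0.0433], [0.0614, -0.0392, 0.043]]
0.01 [[0.6021, -0.2822, 0.01], [0.6035, -0.4009, 0.01]] 0.11873693808760465 tool [[-0.0577, -0.0394, 0.0423], [0.061, -0.0393, 0.042]]
[array([ 0.5944, -0.2969,  0.0084]), array([ 0.5952, -0.3718,  0.0079]), array([ 0.6166, -0.3403,  0.0537]), array([ 0.5927, -0.3406,  0.0538])]
```

I now have hole and pin positions from the same kind of wrist view: holes at px (225,167.7) and (418.7,167.8), spacing 120 mm. Moving over the fin to grip it.

>>> play_rows:
  rows:
    - [[0.003,-0.04,0],[0,0,0],1]
    - [[0.003,-0.078,0.02],[0,0,0],1]
    - [[0.003,-0.078,0.042],[0,0,0],1]
    - [[0.003,-0.078,0.042],[0,0,0],1]
    - [[0.003,-0.078,0.042],[0,0,0],0]
    - [[0.003,-0.078,0.042],[0,0,0],-1]
    - [[0.003,-0.078,0.042],[0,0,0],-1]
    - [[0.003,-0.078,0.042],[0,0,0],-1]
    - [[0.003,-0.078,0.042],[0,0,0],-1]
    - [[0.003,-0.078,0.042],[0,0,0],-1]
  newtons: 40

```text
clock: 12.05
position: [0.6014, -0.3422, 0.0292]
ee_rot: [-2.231, 2.206, 0.001]
force: [-0.2, -0.2, 0.4]
width: 0.529
```

>>> play_rows:
  rows:
    - [[0,0,0],[0,0,0],-1]
    - [[0,0,0],[0,0,0],-1]
    - [[0,0,0],[0,0,0],-1]

```text
clock: 12.35
position: [0.6014, -0.3422, 0.0291]
ee_rot: [-2.231, 2.206, 0.001]
force: [0.7, 0.2, 0.4]
width: 0.267
```

Run:
```python
from h import *
s=st()
```

```text
{'clock': 12.35, 'joints': [0.022, 0.852, 0.717, 1.62, -0.67, 0.93, -0.573], 'position': [0.601, -0.342, 0.029], 'ee_rot': [-2.231, 2.206, 0.001], 'force': [0.697, 0.212, 0.37], 'width': 0.267}
```

>>> play_rows:
  rows:
    - [[0,0,0],[0,0,0],-1]
    - [[0,0,0],[0,0,0],-1]
    - [[0,0,0],[0,0,0],-1]
    - [[0,0,-0.02],[0,0,0],-1]
    - [[0,0,-0.06],[0,0,0],-1]
    - [[0,0,-0.12],[0,0,0],-1]
    - [[0,0,-0.2],[0,0,0],-1]
    - [[0,0,-0.28],[0,0,0],-1]
    - [[0,0,-0.36],[0,0,0],-1]
    - [[0,0,-0.36],[0,0,0],-1]

```text
clock: 13.35
position: [0.6025, -0.3454, 0.2158]
ee_rot: [-2.229, 2.205, -0.013]
force: [0.6, -1.4, -3.2]
width: 0.15
```

Run:
```python
from h import *
s=st(); im,d,c=grab('wrist','w9'); np.savez('pics/w9pose.npz',p=s['position'],r=s['ee_rot'])
```

```text
{'clock': 13.35, 'joints': [-0.037, 0.672, 0.85, 1.462, -0.524, 1.234, -0.686], 'position': [0.603, -0.345, 0.216], 'ee_rot': [-2.229, 2.205, -0.013], 'force': [0.573, -1.409, -3.174], 'width': 0.15}
```

View pics/w9.png

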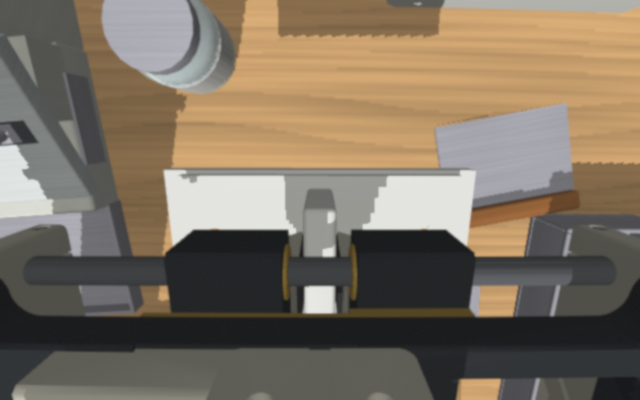

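The plate is held (about 3.2 N) and square: its far corners are at (164,170) and (475,170). I'll check its place in the grip.

Run:
```python
from h import *
im,d,c=load('w9'); z=np.load('pics/w9pose.npz'); p=z['p'];R=Ro.from_rotvec(z['r'])
z8=np.load('pics/w8pose.npz'); p8=z8['p'];R8=Ro.from_rotvec(z8['r']); i8,d8,c8=load('w8')
T8=onz(c8,[(224.9,167.7),(418.75,167.8)],.008)
ex8=np.array([T8[0][1]-T8[1][1],-(T8[0][0]-T8[1][0]),0]); ex8/=np.linalg.norm(ex8)
ey8=np.array([-ex8[1],ex8[0],0]); m8=T8.mean(0)
cor8=[m8+ex8*.04+ey8*.085,m8+ex8*.04-ey8*.085,m8-ex8*.04+ey8*.085,m8-ex8*.04-ey8*.085]
print('w8 predicted corners px',np.round(proj(c8,cor8),1).tolist())
pg=np.array([.6014,-.3422,.0291]); Rg=Ro.from_rotvec([-2.231,2.206,.001])
toolh=Rg.inv().apply(np.vstack([T8,cor8])-pg); print('tool holes/corners at grasp',np.round(toolh,4).tolist())
W=R.apply(toolh)+p; print('w9 predicted px',np.round(proj(c,W),1).tolist())
a=cv2.resize(im[150:250,150:490],None,fx=2.35,fy=4.7,interpolation=cv2.INTER_CUBIC); cv2.imwrite('pics/w9a.png',a[:,:,::-1])
P=cloud(im,d,c); print([np.round(R.inv().apply(P[v,u]-p),4).tolist() for u,v in((220,200),(420,200),(220,180),(420,180))])
```

```text
w8 predicted corners px [[178.0, 100.2], [466.0, 100.3], [191.1, 229.1], [452.3, 229.3]]
tool holes/corners at grasp [[-0.0605, -0.0011, 0.0213], [0.0595, -0.0012, 0.0209], [-0.0856, -0.041, 0.0215], [0.0844, -0.0412, 0.0209], [-0.0855, 0.039, 0.0213], [0.0845, 0.0388, 0.0207]]
w9 predicted px [[214.4, 238.7], [422.2, 238.7], [163.1, 169.9], [473.5, 169.6], [179.4, 300.4], [457.8, 300.5]]
[[-0.0553, -0.0242, 0.0206], [0.0558, -0.0245, 0.0193], [-0.0526, -0.0365, 0.0151], [0.0532, -0.0366, 0.0138]]
```

View pics/w9a.png

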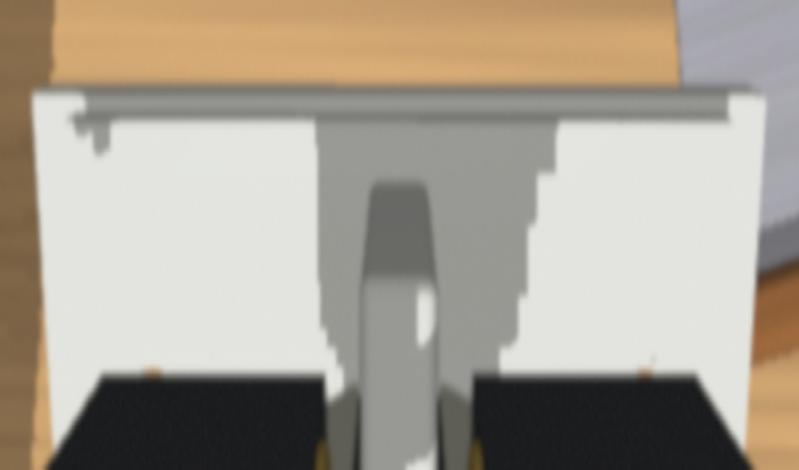

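```bash
cat >> h.py <<'E'
def goal(h,de=0,dy=0,yaw=4.85,tilt=.45):
    ex,ey,n=bedaxes(yaw,tilt); return O+(-.0052+de)*ex+(.0016+dy)*ey+h*n
def bc(s=None,yaw=4.85):
    s=s or arm.observe(); ex,ey,n=bedaxes(yaw); q=(np.array(s['position'])-goal(0))@np.c_[ex,ey,n]
    e=(bedtool(yaw).inv()*Ro.from_rotvec(s['ee_rot'])).as_rotvec(); f=np.array(s['force'])@np.c_[ex,ey,n]
    print('bed mm: ex,ey err, height',np.round(q*1000,2),'rot err deg(tool)',np.round(np.degrees(e),2),'F bed',np.round(f,1), 't',np.round(s['clock'],2)); return s
E
python3 - <<'E'
from h import *
st(); print(goal(.12)); rel(goal(.12),bedtool(4.85))
E
```

```text
{'clock': 13.4, 'joints': [-0.037, 0.674, 0.848, 1.465, -0.525, 1.232, -0.685], 'position': [0.602, -0.344, 0.212], 'ee_rot': [-2.23, 2.205, -0.007], 'force': [-0.958, 0.144, -4.568], 'width': 0.148}
[ 0.60179019 -0.00471463  0.19079183]
shift [-0.6787 -0.0072  0.044 ] turn [ 0.4229 -0.0153 -0.0693] deg [25.37 -0.92 -4.16]
```

>>> play_rows:
  rows:
    - [[-0.07,0,0],[0.02,0,0],-1]
    - [[-0.16,0,0],[0.1,0,-0.02],-1]
    - [[-0.26,0,0],[0.2,0,-0.04],-1]
    - [[-0.36,0,0.01],[0.3,-0.01,-0.05],-1]
    - [[-0.46,-0.005,0.02],[0.4,-0.015,-0.06],-1]
    - [[-0.55,-0.007,0.03],[0.423,-0.015,-0.069],-1]
    - [[-0.62,-0.007,0.04],[0.423,-0.015,-0.069],-1]
    - [[-0.67,-0.007,0.044],[0.423,-0.015,-0.069],-1]
    - [[-0.679,-0.007,0.044],[0.423,-0.015,-0.069],-1]
    - [[-0.679,-0.007,0.044],[0.423,-0.015,-0.069],-1]

```text
clock: 14.4
position: [0.5995, -0.0018, 0.187]
ee_rot: [-2.051, 1.881, -0.421]
force: [0.3, -0.3, -4.1]
width: 0.151
```

>>> play_rows:
  rows:
    - [[0,0,0],[0,0,0],-1]
    - [[0,0,0],[0,0,0],-1]

```text
clock: 14.6
position: [0.6005, -0.0049, 0.1882]
ee_rot: [-2.045, 1.885, -0.424]
force: [-0.1, -0.8, -3.9]
width: 0.15
```

Run:
```python
from h import *
st(); bc(); grab('wrist','w10'); bc(); rel(goal(.07),bedtool(4.85))
```

```text
{'clock': 14.6, 'joints': [-0.719, 0.295, 0.803, 2.141, -0.667, 0.418, -0.91], 'position': [0.601, -0.005, 0.188], 'ee_rot': [-2.045, 1.885, -0.424], 'force': [-0.146, -0.789, -3.884], 'width': 0.15}
bed mm: ex,ey err, height [-2.2700e+00 -6.0000e-02  1.1821e+02] rot err deg(tool) [-0.25 -0.06  0.18] F bed [-1.9 -0.8 -3.4] t 14.6
bed mm: ex,ey err, height [-2.1800e+00 -1.0000e-02  1.1824e+02] rot err deg(tool) [-0.25 -0.07  0.18] F bed [-0.8 -0.5 -3.5] t 14.65
shift [ 0.0001 -0.0048  0.0965] turn [ 0.0041  0.0011 -0.0031] deg [ 0.25  0.07 -0.18]
```

View pics/w10.png

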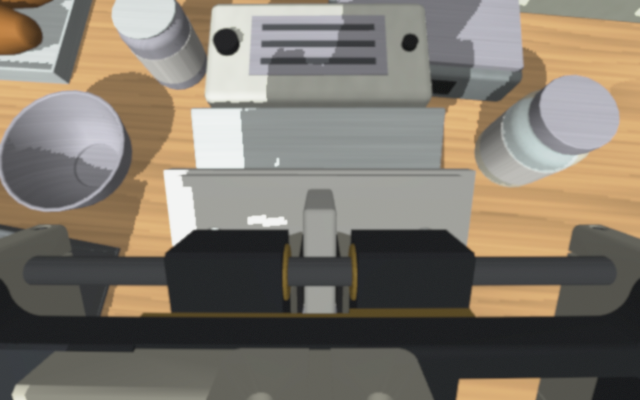

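The plate is over the bed, and its edges are parallel with the bed's (still at 164–475, row 170). Descending along the bed normal.

>>> play_rows:
  rows:
    - [[0,-0.0025,0.03],[0.004,0.001,-0.003],-1]
    - [[0,-0.005,0.07],[0.004,0.001,-0.003],-1]
    - [[0,-0.005,0.096],[0.004,0.001,-0.003],-1]
    - [[0,-0.005,0.096],[0.004,0.001,-0.003],-1]
    - [[0,-0.005,0.096],[0.004,0.001,-0.003],-1]

```text
clock: 15.15
position: [0.6234, -0.0024, 0.1461]
ee_rot: [-2.047, 1.879, -0.43]
force: [0.8, 0.1, -4.3]
width: 0.149
```

Run:
```python
from h import *
bc(); rel(goal(.055),bedtool(4.85))
```

```text
bed mm: ex,ey err, height [ 0.14  0.48 70.32] rot err deg(tool) [-0.02 -0.02 -0.02] F bed [-1.1  0.1 -4.3] t 15.15
shift [0.001  0.0003 0.0306] turn [0.0004 0.0004 0.0004] deg [0.02 0.02 0.02]
```

>>> play_rows:
  rows:
    - [[0.001,0,0.015],[0,0,0],-1]
    - [[0.001,0,0.028],[0,0,0],-1]
    - [[0.001,0,0.034],[0,0,0],-1]
    - [[0.001,0,0.034],[0,0,0],-1]

```text
clock: 15.55
position: [0.6309, -0.0009, 0.1303]
ee_rot: [-2.048, 1.877, -0.429]
force: [-0.1, -0.1, -4.4]
width: 0.15
```

Run:
```python
from h import *
bc()
```

```text
bed mm: ex,ey err, height [ 0.1   1.31 52.8 ] rot err deg(tool) [-0.03 -0.09 -0.11] F bed [-2.  -0.1 -3.9] t 15.55
```

>>> play_rows:
  rows:
    - [[0.003,0,0],[0,0.001,0.001],-1]
    - [[0.003,0,0],[0,0.001,0.001],-1]
    - [[0.003,0,0],[0,0.001,0.001],-1]

```text
clock: 15.85
position: [0.6312, -0.0025, 0.131]
ee_rot: [-2.047, 1.879, -0.43]
force: [-0.1, -0.3, -2.7]
width: 0.151
```

Run:
```python
from h import *
bc()
```

```text
bed mm: ex,ey err, height [ 0.5  -0.32 53.33] rot err deg(tool) [ 0.02 -0.02 -0.05] F bed [-1.3 -0.2 -2.4] t 15.85
```

>>> play_rows:
  rows:
    - [[0,0,0.004],[0,0,0],-1]
    - [[0,0,0.008],[0,0,0],-1]
    - [[0,0,0.008],[0,0,0],-1]

```text
clock: 16.15
position: [0.6328, -0.0022, 0.1269]
ee_rot: [-2.047, 1.879, -0.43]
force: [-1.1, -0.4, -3.9]
width: 0.153
```

Run:
```python
from h import *
bc()
```

```text
bed mm: ex,ey err, height [ 0.25 -0.15 48.91] rot err deg(tool) [-0.01 -0.02 -0.06] F bed [-2.7 -0.3 -3. ] t 16.15
```

>>> play_rows:
  rows:
    - [[0,0,0.004],[0,0,0],-1]
    - [[0,0,0.008],[0,0,0],-1]
    - [[0,0,0.008],[0,0,0],-1]

```text
clock: 16.45
position: [0.6346, -0.0022, 0.1233]
ee_rot: [-2.047, 1.879, -0.43]
force: [0.1, 1.2, -3.4]
width: 0.149
```

Run:
```python
from h import *
bc()
```

```text
bed mm: ex,ey err, height [ 0.22 -0.28 44.89] rot err deg(tool) [-0.02 -0.02 -0.05] F bed [-1.3  1.2 -3.1] t 16.45
```

Nearly free travel past the tip height, so the pins look to be entering. Continuing.

>>> play_rows:
  rows:
    - [[0,0,0.004],[0,0,0],-1]
    - [[0,0,0.008],[0,0,0],-1]
    - [[0,0,0.008],[0,0,0],-1]

```text
clock: 16.75
position: [0.6363, -0.002, 0.1197]
ee_rot: [-2.047, 1.879, -0.43]
force: [0.2, -0.0, -3.5]
width: 0.148
```

Run:
```python
from h import *
bc()
```

```text
bed mm: ex,ey err, height [ 0.24 -0.26 40.92] rot err deg(tool) [-0.01 -0.02 -0.05] F bed [-1.3 -0.  -3.2] t 16.75
```

>>> play_rows:
  rows:
    - [[0,0,0.004],[0,0,0],-1]
    - [[0,0,0.008],[0,0,0],-1]
    - [[0,0,0.008],[0,0,0],-1]

```text
clock: 17.05
position: [0.638, -0.0019, 0.1161]
ee_rot: [-2.047, 1.879, -0.43]
force: [0.1, -0.1, -4.5]
width: 0.149
```

Run:
```python
from h import *
bc()
```

```text
bed mm: ex,ey err, height [ 0.24 -0.22 36.91] rot err deg(tool) [-0.01 -0.02 -0.05] F bed [-1.9 -0.2 -4.1] t 17.05
```

>>> play_rows:
  rows:
    - [[0,0,0.004],[0,0,0],-1]
    - [[0,0,0.006],[0,0,0],-1]
    - [[0,0,0.008],[0,0,0],-1]

```text
clock: 17.35
position: [0.6398, -0.0017, 0.1126]
ee_rot: [-2.047, 1.879, -0.43]
force: [-0.0, 0.4, -3.2]
width: 0.148
```

Run:
```python
from h import *
bc(); grab('scene','s11')
im=load('s11')[0]; cv2.imwrite('pics/s11a.png',cv2.resize(im[150:320,180:380],None,fx=4,fy=3.5,interpolation=cv2.INTER_CUBIC)[:,:,::-1])
```

```text
bed mm: ex,ey err, height [ 0.33 -0.25 33.05] rot err deg(tool) [-0.   -0.02 -0.05] F bed [-1.4  0.4 -2.9] t 17.35
```

View pics/s11a.png

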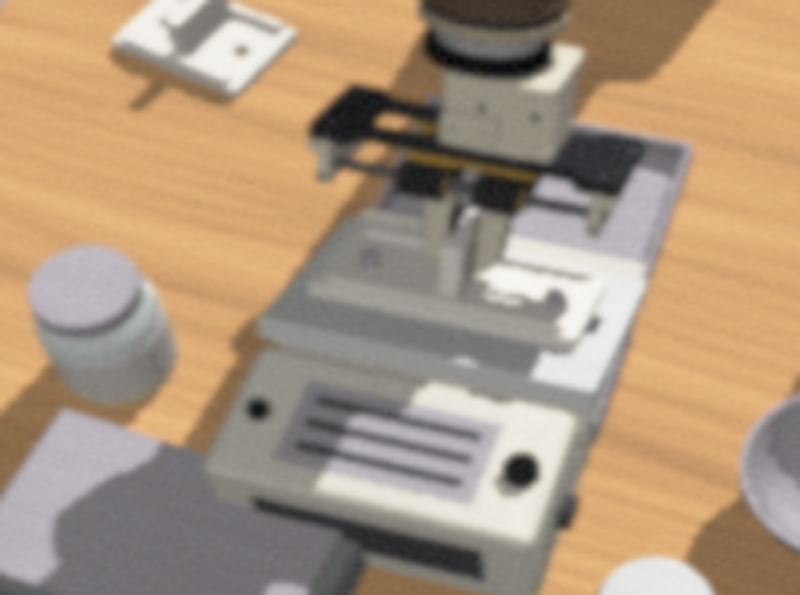

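The scene view shows both pins through the holes, at crop (372,257) and (555,298). Now down until it seats.

>>> play_rows:
  rows:
    - [[0,0,0.002],[0,0,0],-1]
    - [[0,0,0.004],[0,0,0],-1]
    - [[0,0,0.004],[0,0,0],-1]

```text
clock: 17.7
position: [0.6406, -0.0017, 0.1108]
ee_rot: [-2.047, 1.879, -0.43]
force: [0.1, -0.2, -2.8]
width: 0.149
```

>>> play_rows:
  rows:
    - [[0,0,0.002],[0,0,0],-1]
    - [[0,0,0.003],[0,0,0],-1]
    - [[0,0,0.003],[0,0,0],-1]

```text
clock: 18.0
position: [0.641, -0.0017, 0.11]
ee_rot: [-2.046, 1.879, -0.43]
force: [-7.8, 0.0, 5.4]
width: 0.151
```

Run:
```python
from h import *
bc()
```

```text
bed mm: ex,ey err, height [ 0.28 -0.27 30.19] rot err deg(tool) [ 0.02 -0.05 -0.03] F bed [-4.7  0.7  8.3] t 18.0
```

Contact along the normal at a height of 30.2 mm, which fits being seated. A light press, then release.

>>> play_rows:
  rows:
    - [[0,0,0.001],[0,0,0],-1]
    - [[0,0,0.002],[0,0,0],-1]
    - [[0,0,0.002],[0,0,0],-1]

```text
clock: 18.3
position: [0.641, -0.0016, 0.11]
ee_rot: [-2.045, 1.878, -0.429]
force: [-19.7, 0.4, 23.9]
width: 0.15
```

Run:
```python
from h import *
bc()
```

```text
bed mm: ex,ey err, height [ 0.33 -0.23 30.15] rot err deg(tool) [ 0.06 -0.11  0.  ] F bed [-7.2  2.1 30.1] t 18.3
```

>>> play_rows:
  rows:
    - [[0,0,-0.003],[0,0,0],-1]
    - [[0,0,-0.003],[0,0,0],-1]
    - [[0,0,-0.003],[0,0,0],-0.3]
    - [[0,0,-0.003],[0,0,0],-0.3]
    - [[0,0,-0.003],[0,0,0],-0.3]
    - [[0,0,-0.003],[0,0,0],-0.3]
    - [[0,0,-0.003],[0,0,0],-0.3]

```text
clock: 19.0
position: [0.6412, -0.0017, 0.1101]
ee_rot: [-2.047, 1.879, -0.43]
force: [-0.1, 0.1, -0.1]
width: 0.351
```

>>> play_rows:
  rows:
    - [[0,0,-0.02],[0,0,0],-0.3]
    - [[0,0,-0.06],[0,0,0],-0.3]
    - [[0,0,-0.12],[0,0,0],-0.3]
    - [[0,0.05,-0.18],[0,0,0],-0.3]
    - [[0,0.1,-0.2],[0,0,0],-0.3]
    - [[0,0.1,-0.2],[0,0,0],-0.3]
    - [[0,0.1,-0.2],[0,0,0],-0.3]

```text
clock: 19.7
position: [0.553, -0.0087, 0.1787]
ee_rot: [-2.046, 1.878, -0.43]
force: [-0.2, -0.6, -0.0]
width: 0.353
```

Run:
```python
from h import *
st(); bc(); im,d,c=grab('wrist','w12'); s,_,_=grab('scene','s12'); 
cv2.imwrite('pics/s12a.png',cv2.resize(s[150:320,180:380],None,fx=4,fy=3.5,interpolation=cv2.INTER_CUBIC)[:,:,::-1])
```

```text
{'clock': 19.7, 'joints': [-0.767, 0.221, 0.826, 2.258, -0.65, 0.342, -0.901], 'position': [0.553, -0.009, 0.179], 'ee_rot': [-2.046, 1.878, -0.43], 'force': [-0.202, -0.604, -0.001], 'width': 0.353}
bed mm: ex,ey err, height [-49.36   0.18 130.42] rot err deg(tool) [ 0.05 -0.08 -0.06] F bed [-0.2 -0.6  0.1] t 19.7
```

View pics/w12.png

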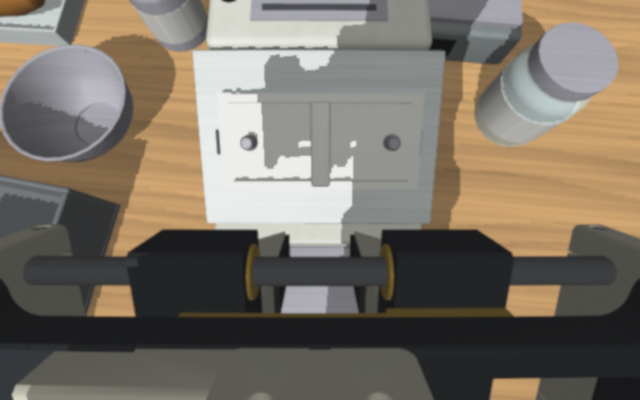

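View pics/s12a.png

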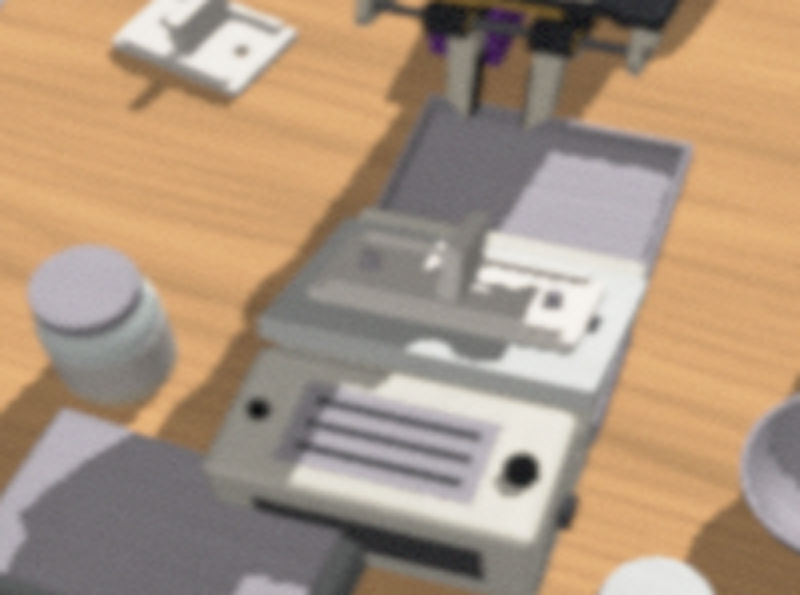

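The plate is on both pins, which show in its holes at (248,142) and (392,142), and the gripper is clear. Next I check flushness by depth, then the tote and the other objects.

Run:
```python
from h import *
im,d,c=load('w12'); P=cloud(im,d,c); ex,ey,n=bedaxes(4.85); r=(P-O)@n*1000
def md(u0,u1,v0,v1): return round(float(np.nanmedian(r[v0:v1,u0:u1])),2)
print('bed far L/R',md(215,255,65,85),md(380,425,65,85),'near L/R',md(230,270,200,215),md(370,410,200,215))
print('plate UL,UR,LL,LR',md(240,290,110,128),md(345,400,110,128),md(240,290,155,174),md(345,400,155,174))
print('pin tips',md(246,250,140,144),md(390,394,140,144))
grab('top','t12'); im,d,c=load('t12'); P=cloud(im,d,c)
i0,d0,_=load('top0')
cv2.imwrite('pics/t12a.png',im[:,:,::-1])
h=np.radians(-5.5)
X,Y,Z=P[...,0],P[...,1],P[...,2]
m=((X>.44)&(X<.58)&(Y>.22)&(Y<.42)&(Z>.054)&(Z<.072)).astype(np.uint8)
k,l,s,_=cv2.connectedComponentsWithStats(m); i=1+np.argmax(s[1:,4]); v,u=np.nonzero(l==i)
print('carton',cv2.minAreaRect((onz(c,np.c_[u,v],.062)[:,:2]*1000).astype(np.float32)), np.nanmedian(Z[l==i]))
print('short fin/packed z before/after', [np.round(float(np.nanmedian(np.abs(d[a:b,e:f]-d0[a:b,e:f]))),4) for a,b,e,f in((212,240,422,462),(228,248,203,238),(122,155,232,268),(107,137,397,423))])
```

```text
bed far L/R 0.7 0.97 near L/R 0.74 0.95
plate UL,UR,LL,LR 10.69 10.84 10.72 10.86
pin tips 22.64 22.71
carton ((500.9488525390625, 317.6080017089844), (104.88021087646484, 59.026241302490234), 84.44440460205078) 0.062338701436532196
short fin/packed z before/after [np.float64(0.0021), np.float64(0.0019), np.float64(0.0023), np.float64(0.0021)]
```

View pics/t12.png

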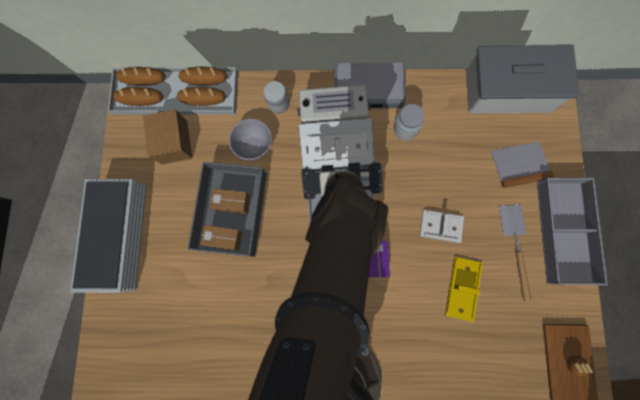

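The depth check puts the plate top 10 mm above the bed at all four corners, so it is flush. Both cartons stand in the tote, and nothing else has moved.

```bash
python3 -c "
from cell import arm
print(arm.sign_off(), arm.observe()['clock'])"
```

```text
the job is handed in; nothing more can be done
the job is handed in; nothing more can be done
```

I moved the finished carton from the catch tray to the free half of the tote. Then I fitted the long forming plate over both pins, let go of it, and handed the job in at about 20 s, with the arm clear.

**Carton:** It stands upright and parallel to the packed one, centred at about (0.501, 0.318) m, with its top measured at 62 mm; 65 mm was expected. The depth readings run about 2 mm low.

**Plate:**
- **Fit:** It went over the pins almost without resistance and came to a hard stop, where I pressed it lightly to about 30 N.
- **Flush:** After release, its top measured 9.9–10.0 mm above the bed at all four corners, so it is flush. The pin tips stand about 12 mm above it, as they should.

**Pin offset:** Two wrist views put the pins 120.3 mm apart, with their middle about 1.6 mm to the right of the bed's centreline.

**Other objects:** The short plate, packed carton, bowl and jar look unmoved in the last top picture. Depth there changed by only about 2 mm, which is the camera's noise level.

**Disagreements:** No check failed. The camera read the plate's holes about 2 mm low until I matched their spacing, and the arm drifted up to about 1.3 mm sideways during the descent. I corrected both before the pins went in.

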